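Fit the selector rail in a range gearbox

ROBOT

A 7-joint arm with a two-finger parallel gripper is mounted at the origin on the work surface. World frame = base frame: x ahead of the robot, y to its left, z up, the work surface at z = 0. Lengths are in m, angles in rad, forces in N, time in s.
With the tool pointing down it reaches from about 0.425 to 0.875 m from the base axis. Payload 4.7 kg.
Tool frame: the origin (TCP) lies at the very end of the fingers, on their centre line; the grasp point (between the pads) lies behind it (ctrl.tcp_to_grasp is the y of the grasp point in the tool frame, in m); y points along the fingers, x is the direction in which the jaws open and shut, and the axes are right-handed (so a half turn about y gives the same grasp; the last joint's range is limited). The gripper opens to 87 mm and grips with 3 to 60 N. Pads are 19 mm wide; open, the fingers measure 117 mm over their backs; the gripper's body (75 mm by 190 mm) begins 51 mm behind the grasp point.
Start: joints at [1.278, 0.321, -0.07, 1.45, 0.023, 1.371, -0.057], TCP at [0.196, -0.62, 0.196] pointing down, gripper open.
Joint ranges: [-2.86, 2.86], [-0.3, 2.09], [-1.38, 1.24], [0.06, 2.45], [-1.56, 4.7], [0.09, 2.05], [-2.69, 2.69]. Speed limits (rad/s): [2.57, 2.57, 3.14, 3.14, 3.14, 3.14, 3.14].

INTERFACE

Orientations are given as a rotation vector (axis times angle).
In Python, from bench import ctrl, get_image, workorder gives the robot as it stands.
- The arm moves only by the tool drive_tool, never from a script. Its argument "increments" is text: rows parted by semicolons, each of 5 numbers parted by spaces: the shift along the tool's x, y, z in mm, then the turn about the tool's y in degrees, then the closure in counts, from 0 (fully open) to 255 (shut). In form: tx ty tz yaw fingers; .... A call has 1 to 20 rows; each row shifts and turns the commanded pose from where the row before left it, along the tool's axes as they then stand; what a row does not reach is not made up. A row lasts 1/8 s, in which the tool goes at most 62.5 mm and 10.7 degrees, less where a joint would pass 70% of its speed; a pose out of reach is approached as far as the arm can. A call is refused whole if a number of a shift passes 62.5 or a number of a turn 10.7, either way. A call with a gripper value outside its range is refused whole. The fingers move at their own pace and stop on an object; "squeeze" is the grip in N (left out, the last holds). Time passes only in rows, so rows that do not move let the fingers close. It gives the time, the measured TCP pose, the force and the opening at its end, in the units of the state.
- ctrl.get_state(): the state, without advancing time (a new reading comes with each control period).
- get_image(name): name is "scene" or "side" or "wrist"; returns a dict with "img" (480x640x3 uint8, red, green, blue), "mtx" (3x3 intrinsics, pixels), "camera_from_world" (4x4, takes a point from world to camera coordinates). Camera axes: x right, y up, looking along -z (the intrinsics and any distortion apply to the point x, -y, -z); pixel columns grow to the right and rows downward; lengths in m; the calibration is good to about 2 mm. A picture is of the moment at which its call begins. There is no depth.
- workorder.close_job(): hands the job in, once; it reports no verdict.
The state is a dict: "time": time; "joint_positions": joint angles; "qd": joint speeds; "joint_torque": joint torques, N m; "position": TCP position; "tool_rot": TCP orientation; "ft_force": force on the tool from outside, world axes, zero at the start; "torque": the same for the moment, N m; "grip_width": opening from 0.0 (shut) to 1.0 (fully open).
Only numpy, scipy, OpenCV 4.12 (cv2) and the standard library are available. Lean on these libraries where they do the work, as an engineer would, in place of code of your own. Each camera call takes 0.05 s, during which the arm holds its last target.

TASK

Fit the selector rail to the open gearbox: lift the steel rail off its vee rest and thread it, chamfered nose first, through the bore in the front wall, through the boss of the selector fork and into the blind bore in the rear wall, pushing it home until it bottoms, then let go of it. The fork is loose and has lolled over, so feel for its hole and bring the fork back in line with the rail; never force the rail against the gearbox or the fork, and leave the other things on the bench where they are.

Things in the scene. Friction and masses are not known exactly. Their poses are not given: they have to be found in the camera images.
- rail: selector rail: plain steel rod, 16 mm diameter, 228 mm long, about 0.35 kg. Origin at its middle on the centre line; its y axis runs along the rod from nose to tail. Starts lying level in the vee rest. Two fine dark grooves ring it 46 and 58 mm from the tail end.
- nose (a point): centre of the rail's nose face, 114 mm from its middle along its -y; the nose has a small chamfer, from 13 mm to 16 mm diameter over 3 mm
- tail (a point): centre of the rail's tail face, 114 mm from its middle along its +y; a cross hole is drilled 12 mm from this end
- rest: vee rest, fixed: plywood board 70 x 210 x 12 mm with two dark steel vee blocks, each 24 mm along the rail, centred at y = -65 and +85 mm, tops 57 mm above the bench. Origin at the underside's centre, y along the rail, whose centre line rests 47 mm above the bench; between the blocks the rail is free down to the board.
- case: gearbox case, fixed: open-topped grey aluminium box, x from -66 to 122 mm, y from -90 to 90 mm, rim 155 mm high, gears inside. Origin on the bench under the line of bores, y along that line, 130 mm above the bench. The rail goes in at the front wall (+y end) and travels towards -y. A shaft stub, 25 mm thick, sticks out of the front wall to y = 140 mm, 55 mm above the bench.
- front_bore (a point): mouth centre of the front bore, on the front wall's outer face (case x = 0, y = 90 mm, 130 mm up); axes as the case. Plain round through bore, 18 mm diameter, wall 18 mm thick (y from 72 to 90 mm). In it the rail can swivel about 0.1 rad before it binds.
- fork_line (a point): fixed point of the case where the middle of the fork's bore belongs (case x = 0, y = 0, 130 mm up); axes as the case. The fork's boss is 28 mm long (y from -14 to 14), 32 mm outside, plain 18 mm bore. The fork only rocks sideways about the sleeve's axis (along y, 75 mm lower): it starts with its bore 3 to 8 mm off in x, either way, unmeasured, and yields to about 1 N.
- seat (a point): centre of the bottom of the blind rear bore, where the nose face ends up (case x = 0, y = -86 mm, 130 mm up); axes as the case. The bore is 18 mm in diameter and 14 mm deep, its mouth at y = -72. With the rail home the tail stands 52 mm out of the front wall.
- canisters: bystander: pair of rusty metal canisters, each 68 mm in diameter and 140 mm long, side by side on a bracket, lying on the bench; origin under their middle
- sprayer: bystander: blue dome-shaped pump sprayer, 112 mm wide, 211 mm tall; origin at the underside's centre
- mallet: bystander: rubber mallet lying on the bench, 254 mm long, head 48 mm in diameter; origin at bench level, 90 mm from the head's middle along the wooden handle (its x axis runs from handle to head)
There are look-alikes about, which are no part of the job. Of the things shaped like the rail, the steel one is meant.

How it is judged:
By the outcome, as a careful person would: the job done as asked, in the order asked, and still so for the second after the job is handed in, with the robot touching nothing.
It also fails if it takes over 61 s, if anything falls off the work surface, if the arm or the gripper's body presses on something with over 40 N, if the wrist force passes 120 N, or if a joint passes its speed limit or range.

## Working session

There is one attempt and no reset: what is moved stays moved. The work goes in short steps, Python scripts to look and compute and a tool call to move; the robot and the scene stay as the last step left them, time stands still between calls to the robot, and variables do not carry over. Pictures are saved under pics/ and viewed, and the job is handed in when it is done.

Besides the shell and the picture viewer there is one more tool, called as a command line: name --argument value ..., lists and objects as JSON in quotes. drive_tool: Moves the arm, as the interface text tells. Its arguments: {"type":"object","properties":{"increments":{"type":"string"},"squeeze":{"type":"number"}},"required":["increments"]}

```bash
mkdir -p pics; ls; python3 - <<'E'
from bench import ctrl,get_image
import cv2,numpy as np
s=ctrl.get_state()
for k,v in s.items(): print(k,np.round(v,4))
print(ctrl.tcp_to_grasp)
for n in ["scene","side","wrist"]:
    d=get_image(n); cv2.imwrite(f"pics/{n}0.png",d["img"][:,:,::-1]); np.savez(f"pics/{n}0.npz",**d)
    print(n,d["mtx"].tolist(),np.round(d["camera_from_world"],3).tolist())
E
```

```text
pics
time 0.0
joint_positions [ 1.2781  0.3218 -0.0701  1.4517  0.0226  1.3708 -0.0569]
qd [ 0.0009 -0.0006  0.0021 -0.0006  0.0017  0.0005  0.0008]
joint_torque [-1.00000e-04 -4.91292e+01 -4.03800e-01 -3.12534e+01 -6.41000e-02
  4.36000e-02  1.00000e-04]
position [ 0.1961 -0.6191  0.1944]
tool_rot [-1.3378  0.9815 -0.9788]
ft_force [-0.2619 -0.8671  0.4431]
torque [-0.0244 -0.0281 -0.0162]
grip_width 0.9971
-0.0187
scene [[500.8150628285203, 0.0, 321.90515515054403], [0.0, 500.8150628285203, 239.283668931328], [0.0, 0.0, 1.0]] [[0.322, 0.947, -0.018, -0.143], [-0.674, 0.242, 0.698, 0.3], [0.665, -0.213, 0.716, -1.527], [0.0, 0.0, 0.0, 1.0]]
side [[526.0300724077573, 0.0, 312.1430140389316], [0.0, 526.0300724077573, 245.6605692539819], [0.0, 0.0, 1.0]] [[-0.979, -0.203, -0.009, 0.526], [0.144, -0.725, 0.674, -0.195], [-0.143, 0.658, 0.739, -1.463], [0.0, 0.0, 0.0, 1.0]]
wrist [[385.93125777493765, 0.0, 315.94953353790555], [0.0, 385.93125777493765, 242.26322158669169], [0.0, 0.0, 1.0]] [[0.302, -0.953, -0.002, -0.649], [0.92, 0.292, -0.261, 0.032], [0.249, 0.077, 0.965, -0.39], [0.0, 0.0, 0.0, 1.0]]
```

View pics/scene0.png

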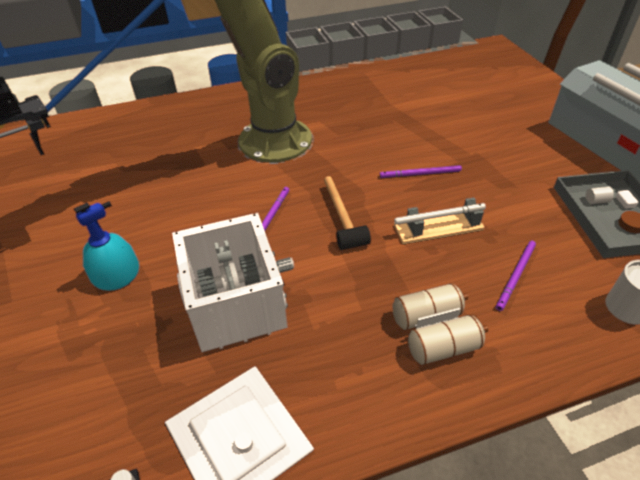

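View pics/side0.png

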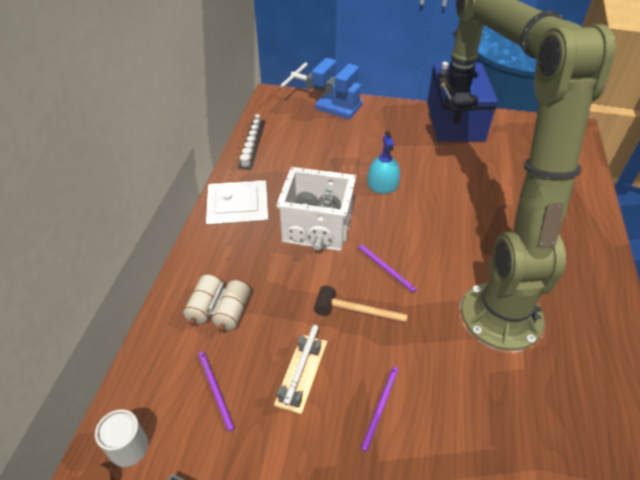

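View pics/wrist0.png

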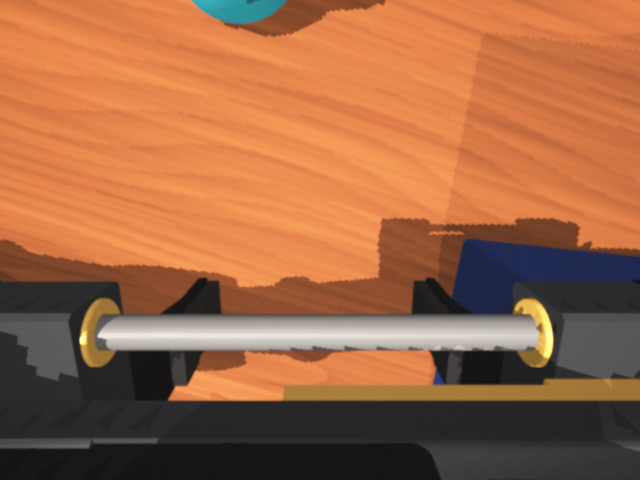

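The scene view shows the only steel rod at (440,214), on the plywood vee rest. The three purple rods at (420,172), (517,275) and (275,210) are look-alikes lying on the bench. The case is at (230,285), with its stub pointing right at (287,265). I'll confirm in enlarged crops.

```bash
python3 - <<'E'
import cv2,numpy as np
a=cv2.imread("pics/scene0.png");b=cv2.imread("pics/side0.png")
cv2.imwrite("pics/c1.png",cv2.resize(a[190:250,385:495],None,fx=7,fy=7,interpolation=2))
cv2.imwrite("pics/c2.png",cv2.resize(b[315:415,265:335],None,fx=6,fy=6,interpolation=2))
cv2.imwrite("pics/c3.png",cv2.resize(a[210:350,165:300],None,fx=4.2,fy=4.2,interpolation=2))
cv2.imwrite("pics/c4.png",cv2.resize(b[160:255,270:365],None,fx=6,fy=6,interpolation=2))
E
```

```text
(no output)
```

View pics/c1.png

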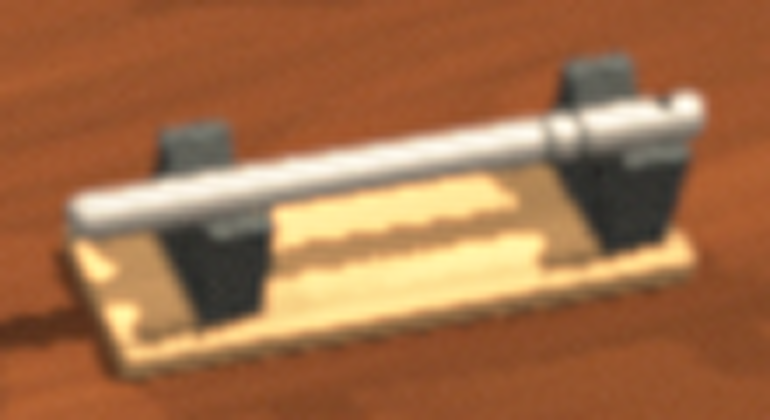

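View pics/c2.png

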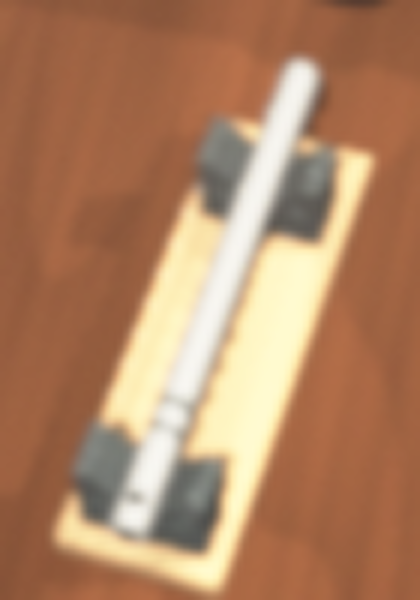

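View pics/c3.png

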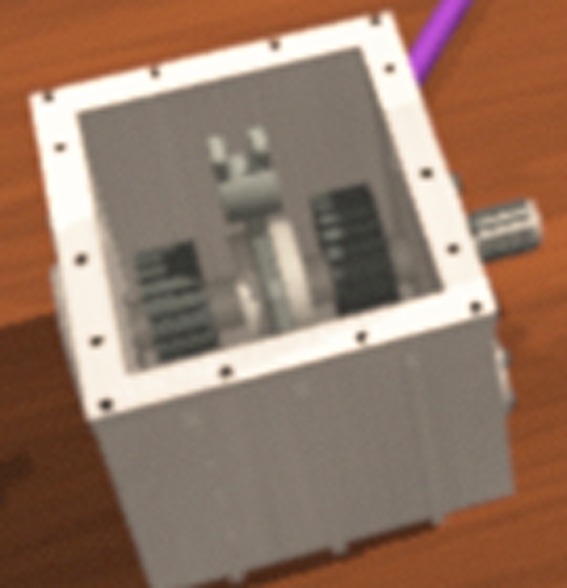

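View pics/c4.png

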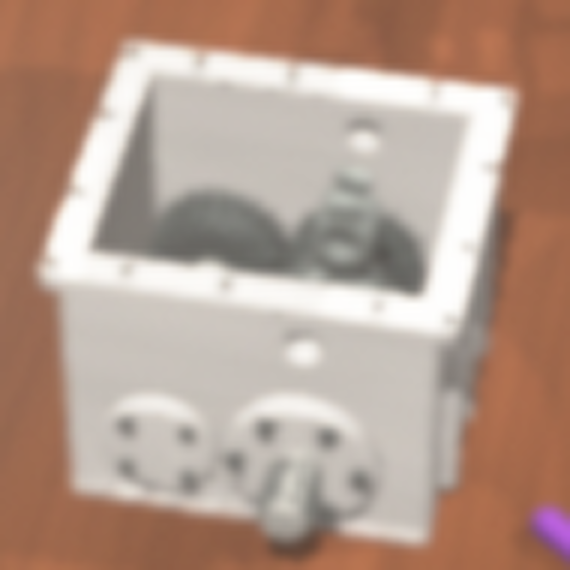

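The crops confirm it: the steel rail has its nose at crop (90,212), pointing to the case, and its grooves and cross hole at the right end (560–690,110). The front bore shows in the side view at about (320.5,218) and the rear bore at (331,183). Now I'll measure.

```bash
cat > h.py <<'E'
import numpy as np,cv2
def load(n): return dict(np.load(f"pics/{n}.npz"))
def ray(d,u,v):
    T=d["camera_from_world"];R=T[:3,:3];c=-R.T@T[:3,3];K=d["mtx"]
    p=np.array([(u-K[0,2])/K[0,0],-(v-K[1,2])/K[1,1],-1.]);w=R.T@p
    return c,w/np.linalg.norm(w)
def plane(d,u,v,z):
    c,w=ray(d,u,v);return c+w*(z-c[2])/w[2]
def tri(*obs):
    A=np.zeros((3,3));b=np.zeros(3)
    for d,u,v in obs:
        c,w=ray(d,u,v);P=np.eye(3)-np.outer(w,w);A+=P;b+=P@c
    p=np.linalg.solve(A,b)
    return p,[np.linalg.norm((np.eye(3)-np.outer(r[1],r[1]))@(p-r[0])) for r in [ray(*o) for o in obs]]
def proj(d,P):
    T=d["camera_from_world"];p=T[:3,:3]@np.asarray(P)+T[:3,3];K=d["mtx"]
    return K[0,0]*p[0]/-p[2]+K[0,2],K[1,1]*-p[1]/-p[2]+K[1,2]
E
python3 - <<'E'
from h import *
sc,sd=load("scene0"),load("side0")
np.set_printoptions(precision=4,suppress=True)
print("dist keys",sc.keys())
o=np.array
cs=[o(p)/4.2+[165,210] for p in [(32,97),(390,12),(492,308),(95,418)]]
cd=[o(p)/6+[270,160] for p in [(517,92),(455,335),(42,280),(125,42)]]
for a,b in zip(cs,cd):
    print(a,b,"tri",*tri((sc,*a),(sd,*b)),"pl",plane(sc,*a,.155),plane(sd,*b,.155))
print("fbore side z.13",plane(sd,320.5,218.3,.13),"rear",plane(sd,330.8,183,.13))
# rail
for n,a,b in [("nose",(75,213),(300,62)),("tail",(703,108),(130,530)),("groove58",(553,133),(178,405)),("groove46",(575,130),(168,430))]:
    a=o(a)/7+[385,190];b=o(b)/6+[265,315]
    print(n,a,b,*tri((sc,*a),(sd,*b)),plane(sc,*a,.047),plane(sd,*b,.047))
E
```

```text
dist keys dict_keys(['img', 'mtx', 'camera_from_world'])
[172.619  233.0952] [356.1667 175.3333] tri [ 0.4658 -0.3317  0.1546] [np.float64(0.001734131942413049), np.float64(0.001734131942413256)] pl [ 0.4684 -0.3305  0.155 ] [ 0.465  -0.3334  0.155 ]
[257.8571 212.8571] [345.8333 215.8333] tri [ 0.4678 -0.1498  0.1548] [np.float64(0.00024543400816332396), np.float64(0.00024543400816331664)] pl [ 0.4684 -0.1497  0.155 ] [ 0.4676 -0.1499  0.155 ]
[282.1429 283.3333] [277.     206.6667] tri [ 0.6721 -0.1521  0.1524] [np.float64(0.0008227586400258489), np.float64(0.000822758640025869)] pl [ 0.6734 -0.153   0.155 ] [ 0.6717 -0.1486  0.155 ]
[187.619  309.5238] [290.8333 167.    ] tri [ 0.674  -0.3302  0.1563] [np.float64(0.0017470929604605301), np.float64(0.001747092960460567)] pl [ 0.6747 -0.3291  0.155 ] [ 0.6737 -0.3339  0.155 ]
fbore side z.13 [ 0.542  -0.1506  0.13  ] rear [ 0.5406 -0.3112  0.13  ]
nose [395.7143 220.4286] [315.     325.3333] [0.4946 0.1696 0.0537] [np.float64(0.0010209811252942546), np.float64(0.0010209811252940289)] [0.4894 0.1736 0.047 ] [0.4949 0.1643 0.047 ]
tail [485.4286 205.4286] [286.6667 403.3333] [0.5181 0.3973 0.053 ] [np.float64(0.0029721869144369115), np.float64(0.002972186914437024)] [0.5154 0.4036 0.047 ] [0.5169 0.3925 0.047 ]
groove58 [464. 209.] [294.6667 382.5   ] [0.5117 0.3416 0.0531] [np.float64(0.0031014663697756183), np.float64(0.0031014663697759466)] [0.509  0.3476 0.047 ] [0.5104 0.3362 0.047 ]
groove46 [467.1429 208.5714] [293.     386.6667] [0.5126 0.3513 0.0515] [np.float64(0.0018857370289757382), np.float64(0.0018857370289757699)] [0.5103 0.3556 0.047 ] [0.5119 0.3477 0.047 ]
```

```bash
python3 - <<'E'
from h import *
from bench import ctrl
from scipy.spatial.transform import Rotation as R
np.set_printoptions(precision=4,suppress=True)
s=ctrl.get_state();M=R.from_rotvec(s["tool_rot"]).as_matrix();print(M)
d=load("wrist0");T=d["camera_from_world"];c=-T[:3,:3].T@T[:3,3];print(c,"cam in tool",M.T@(c-s["position"]),"cam axes in tool\n",T[:3,:3]@M)
E
```

```text
[[ 0.302  -0.0005  0.9533]
 [-0.9533  0.0014  0.302 ]
 [-0.0015 -1.     -0.0001]]
[ 0.264  -0.5981  0.3835] cam in tool [ 0.0001 -0.1888  0.0711] cam axes in tool
 [[ 1.      0.0007 -0.    ]
 [-0.0002  0.2607  0.9654]
 [ 0.0007 -0.9654  0.2607]]
```

drive_tool --increments "0 -50 0 0 0; 0 -50 0 0 0; 0 -50 0 -10.5 0; 0 0 0 -10.5 0; 0 0 0 -10.5 0; 0 0 0 -10.5 0; 0 0 0 -10.5 0; 0 0 0 -10.5 0; 0 0 0 -9.4 0; 43 0 41 0 0; 43 0 41 0 0; 43 0 41 0 0; 43 0 41 0 0; 43 0 41 0 0; 43 0 41 0 0; 43 0 41 0 0; 43 0 41 0 0; 0 0 0 0 0; 0 0 0 0 0"

```text
time: 2.52
position: [0.54, -0.2923, 0.3451]
tool_rot: [-1.571, 0.001, 0.001]
ft_force: [-0.2, -0.0, 0.2]
grip_width: 1.0
```

```bash
cat > snap.py <<'E'
import sys,cv2,numpy as np
from bench import ctrl,get_image
from scipy.spatial.transform import Rotation as R
def snap(name,tag):
    d=get_image(name);cv2.imwrite(f"pics/{name}{tag}.png",d["img"][:,:,::-1]);np.savez(f"pics/{name}{tag}.npz",**d);return d
if __name__=="__main__":
    for n in sys.argv[2:]: snap(n,sys.argv[1])
    np.set_printoptions(precision=4,suppress=True)
    s=ctrl.get_state();print(s["time"],s["position"],s["ft_force"],s["torque"],s["grip_width"],s["joint_positions"]);print(R.from_rotvec(s["tool_rot"]).as_matrix())
E
python3 snap.py 1 wrist
```

```text
2.575 [ 0.5395 -0.2933  0.3452] [ 0.0954 -0.557  -0.552 ] [-0.0735 -0.095   0.0451] 1.00382457708003 [ 0.8481  0.2552 -0.5036  1.2675  0.1236  1.6497  0.3655]
[[ 1.     -0.0011  0.0024]
 [-0.0024 -0.0007  1.    ]
 [-0.0011 -1.     -0.0007]]
```

View pics/wrist1.png

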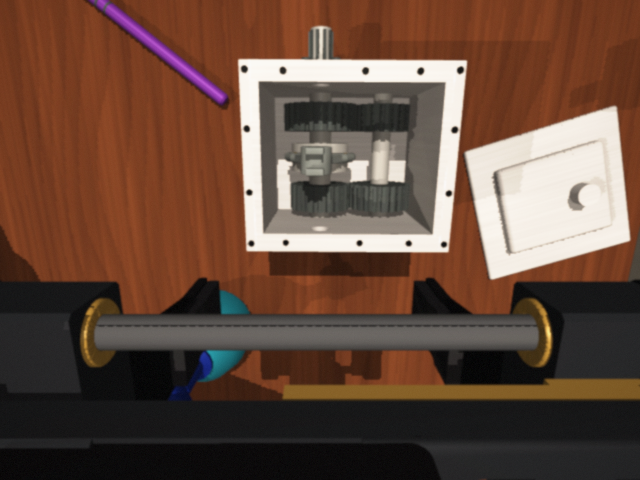

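The wrist view shows the whole rim, with corners at about (239,60), (466,61), (448,250) and (247,251). The stub is at (320,40), the fork boss at (316,160) and the rear bore at (320,229). I'll measure the rim, then look at the front face.

```bash
python3 - <<'E'
from h import *
np.set_printoptions(precision=4,suppress=True)
d=load("wrist1");im=d["img"]
hsv=cv2.cvtColor(im,cv2.COLOR_RGB2HSV)
m=((hsv[...,1]<45)&(hsv[...,2]>185)).astype(np.uint8)*255
m[:, 460:][90:]=0; m[260:]=0
cn,_=cv2.findContours(m,cv2.RETR_EXTERNAL,cv2.CHAIN_APPROX_NONE)
c=max(cn,key=lambda c:cv2.contourArea(cv2.convexHull(c)))
hull=cv2.convexHull(c);eps=4;ap=cv2.approxPolyDP(hull,eps,True)[:,0];print(ap)
pts=np.array([plane(d,u,v,.155)[:2] for u,v in c[:,0]])
r=cv2.minAreaRect((pts*1000).astype(np.float32));print("rect mm",r)
for u,v in ap: print(u,v,plane(d,u,v,.155))
cv2.imwrite("pics/w1c.png",cv2.resize(im[20:260,230:475,::-1],None,fx=3,fy=2.45,interpolation=2))
E
```

```text
[[239  60]
 [325  27]
 [465  61]
 [447 250]
 [248 250]]
rect mm ((571.8998413085938, -229.71583557128906), (206.392822265625, 205.8993682861328), 89.67543029785156)
239 60 [ 0.4702 -0.1531  0.155 ]
325 27 [ 0.5477 -0.1264  0.155 ]
465 61 [ 0.6741 -0.1541  0.155 ]
447 250 [ 0.6735 -0.3317  0.155 ]
248 250 [ 0.4701 -0.3317  0.155 ]
```

View pics/w1c.png

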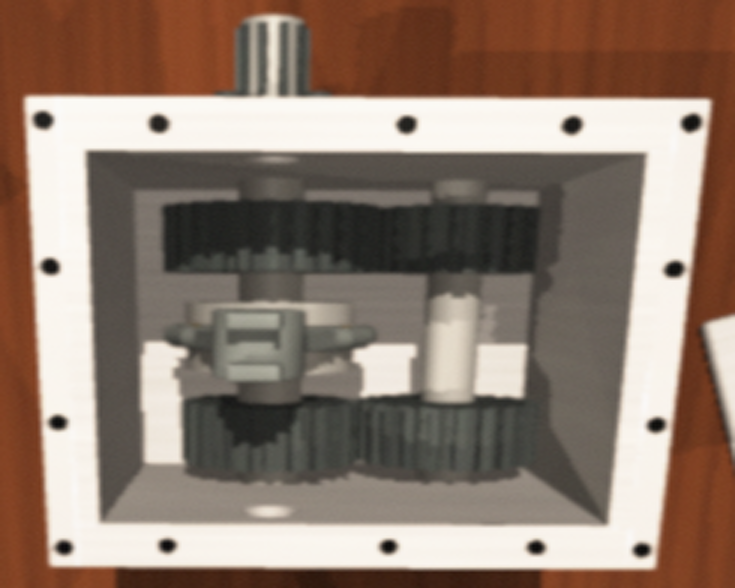

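drive_tool --increments "0 0 42 0 0; 0 0 42 0 0; 0 0 42 0 0; 0 0 42 0 0; 0 0 42 0 0; 0 0 0 0 0; 0 0 0 0 0"

```text
time: 3.45
position: [0.5401, -0.0842, 0.3456]
tool_rot: [-1.572, 0.003, -0.003]
ft_force: [-0.1, -0.5, 0.1]
grip_width: 0.997
```

```bash
python3 snap.py 2 wrist; python3 -c "
import cv2;a=cv2.imread('pics/wrist2.png');cv2.imwrite('pics/w2c.png',cv2.resize(a[150:300,220:420],None,fx=4,fy=4,interpolation=2))"
```

```text
3.5 [ 0.5401 -0.0846  0.3454] [-0.2069  0.0104  0.3623] [-0.0364 -0.0653  0.0069] 0.9997990477038359 [ 0.6809  0.1078 -0.6296  1.4304  0.0646  1.6241  0.053 ]
[[ 1.     -0.0003  0.0045]
 [-0.0045 -0.0011  1.    ]
 [-0.0003 -1.     -0.0011]]
```

View pics/w2c.png

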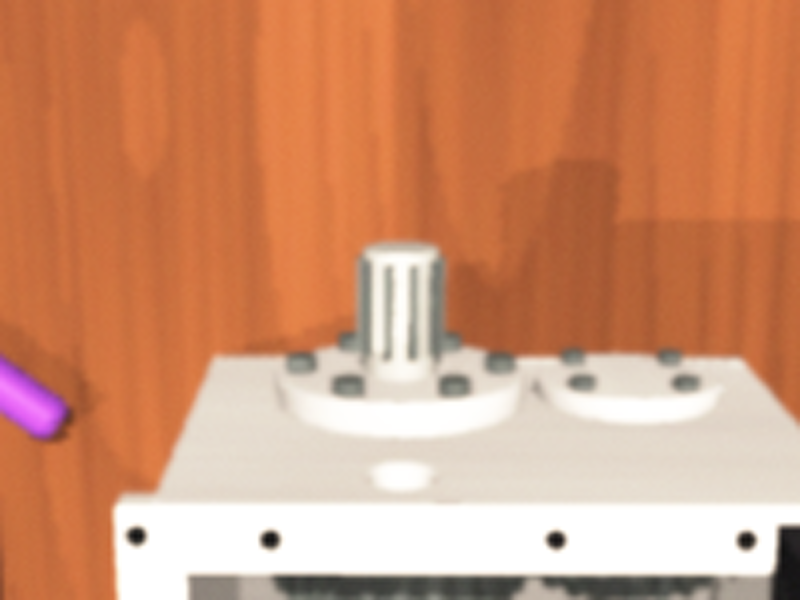

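View pics/wrist2.png

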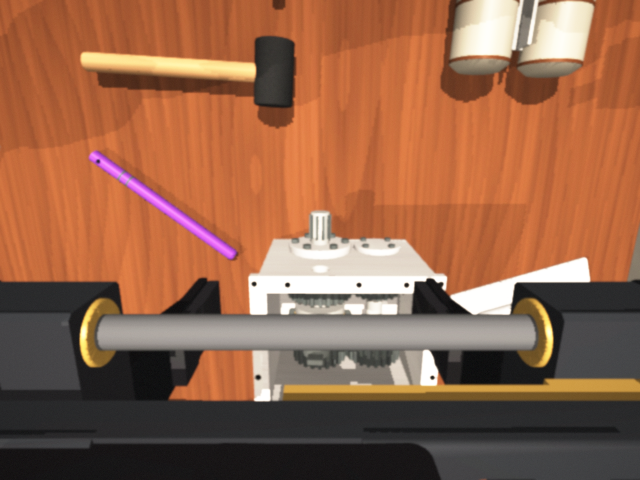

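The front bore shows at (320.5,269) in wrist2. In wrist1 the rear bore is at (319.3,228.6), the front bore's inner lip at (321.7,84.5) and the fork boss at (316.7,161).

```bash
python3 - <<'E'
from h import *
np.set_printoptions(precision=4,suppress=True)
d1,d2=load("wrist1"),load("wrist2");sd=load("side0")
print("front",plane(d2,320.5,269,.13),"tri side",tri((d2,320.5,269),(sd,320.5,218.3)))
print("rear",plane(d1,319.3,228.6,.13),tri((d1,319.3,228.6),(sd,330.8,183)))
print("frontinner",plane(d1,321.7,84.5,.135))
print("stub",plane(d2,320.2,212,.06),plane(d1,321,27,.06),plane(d1,321,42,.067))
print("fork boss top",plane(d1,316.7,161,.146))
# rim corners of the front edge in view 2
for u,v in [(249.5,274.5),(443,277)]: print(plane(d2,u,v,.155))
# bolts in rim view 1 front row and rear row
for p in [(43,120),(159,123),(407,124),(572,125),(692,123),(64,548),(167,545),(389,547),(537,547),(642,550),(50,267),(675,269),(58,422),(656,425)]:
    print(plane(d1,p[0]/3+230,p[1]/2.45+20,.155)[:2])
E
```

```text
front [ 0.5446 -0.1532  0.13  ] tri side (array([ 0.5438, -0.1551,  0.1251]), [np.float64(0.0009177119172671776), np.float64(0.0009177119172672798)])
rear [ 0.5431 -0.315   0.13  ] (array([ 0.5423, -0.3163,  0.1253]), [np.float64(0.0008675839556763549), np.float64(0.0008675839556761949)])
frontinner [ 0.5452 -0.1713  0.135 ]
stub [ 0.545  -0.1024  0.06  ] [ 0.5451 -0.1026  0.06  ] [ 0.545  -0.1192  0.067 ]
fork boss top [ 0.5403 -0.243   0.146 ]
[ 0.4704 -0.1503  0.155 ]
[ 0.6722 -0.1538  0.155 ]
[ 0.4747 -0.1606]
[ 0.5097 -0.1617]
[ 0.5848 -0.1621]
[ 0.6347 -0.1625]
[ 0.671  -0.1618]
[ 0.4738 -0.325 ]
[ 0.5088 -0.3237]
[ 0.5841 -0.3245]
[ 0.6342 -0.3245]
[ 0.6699 -0.3258]
[ 0.4743 -0.2129]
[ 0.6707 -0.2137]
[ 0.4741 -0.2726]
[ 0.67   -0.2738]
```

drive_tool --increments "-5 0 55 0 0; -5 0 55 0 0; -5 0 55 0 0; -5 0 55 0 0; -5 0 55 0 0; -5 0 55 0 0; 0 0 55 5.6 0; 0 0 0 0 0; 0 0 0 0 0"

```text
time: 4.62
position: [0.5119, 0.3012, 0.3449]
tool_rot: [-1.571, 0.079, -0.078]
ft_force: [0.4, -0.2, -0.7]
grip_width: 1.001
```

```bash
python3 snap.py 3 wrist
```

```text
4.675 [0.5122 0.3006 0.3451] [ 0.3425 -0.508  -0.547 ] [-0.0604 -0.1258  0.0014] 1.0013350411011597 [ 0.1342  0.2765 -0.9034  1.3099  0.2179  1.6568 -0.8333]
[[ 0.9948 -0.      0.1017]
 [-0.1017 -0.0014  0.9948]
 [ 0.0001 -1.     -0.0014]]
```

View pics/wrist3.png

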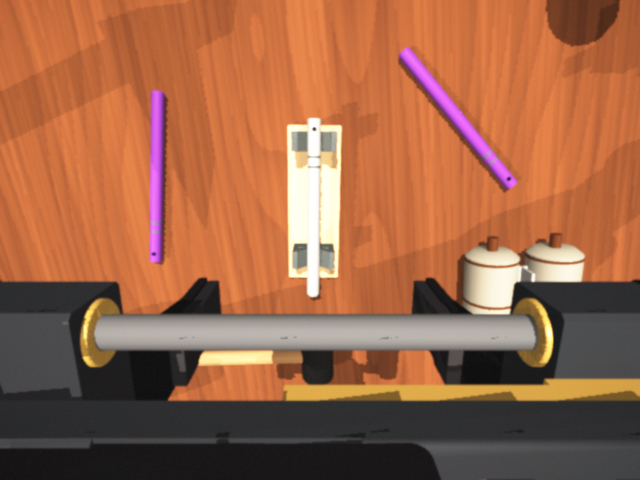

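The wrist view shows the steel rail running straight along the column u≈314: tail at v≈119, grooves at 158/167, nose at 296. The tail block spans v 130–151.

```bash
python3 - <<'E'
from h import *
from scipy.spatial.transform import Rotation as R
np.set_printoptions(precision=4,suppress=True)
d=load("wrist3");im=d["img"]
hsv=cv2.cvtColor(im,cv2.COLOR_RGB2HSV)
m=((hsv[...,1]<40)&(hsv[...,2]>150))
for v in range(116,300,8):
    us=np.where(m[v,290:340])[0]+290
    if len(us): print(v,us.min(),us.max(),us.mean().round(2),plane(d,us.mean(),v,.05)[:2])
for n,v,z in [("tail",118.5,.047),("hole",129,.055),("gr46",157.5,.055),("gr58",167,.055),("nose",296,.047),("tblock in",151,.057),("tblock out",130,.057),("nblock in",245,.057)]:
    print(n,plane(d,314,v,z))
cv2.imwrite("pics/w3c.png",cv2.resize(im[105:305,280:350,::-1],None,fx=3,fy=3,interpolation=2))
E
```

```text
124 308 319 313.5 [0.5173 0.3883]
132 292 339 314.14 [0.5171 0.3791]
140 290 339 314.0 [0.516  0.3698]
148 290 339 314.48 [0.5156 0.3604]
156 290 339 311.12 [0.5106 0.3513]
164 290 319 307.18 [0.5047 0.3422]
172 290 338 313.72 [0.5118 0.3317]
180 290 338 313.72 [0.5108 0.322 ]
188 290 338 313.61 [0.5096 0.3121]
196 290 338 313.42 [0.5083 0.3021]
204 290 338 313.61 [0.5076 0.292 ]
212 290 337 313.07 [0.5058 0.2819]
220 290 337 313.07 [0.5048 0.2716]
228 290 337 312.21 [0.5026 0.2612]
236 290 337 309.95 [0.4986 0.251 ]
244 290 336 311.83 [0.4999 0.2401]
252 290 336 309.11 [0.4952 0.2296]
260 290 333 314.74 [0.5015 0.218 ]
268 290 333 316.07 [0.5021 0.2068]
276 302 323 311.24 [0.4946 0.1962]
284 308 317 312.5 [0.4951 0.1848]
292 308 317 312.5 [0.4939 0.1733]
tail [0.5185 0.3946 0.047 ]
hole [0.5173 0.3824 0.055 ]
gr46 [0.5139 0.3494 0.055 ]
gr58 [0.5128 0.3381 0.055 ]
nose [0.4952 0.1661 0.047 ]
tblock in [0.5147 0.3571 0.057 ]
tblock out [0.5172 0.3812 0.057 ]
nblock in [0.5028 0.2404 0.057 ]
```

View pics/w3c.png

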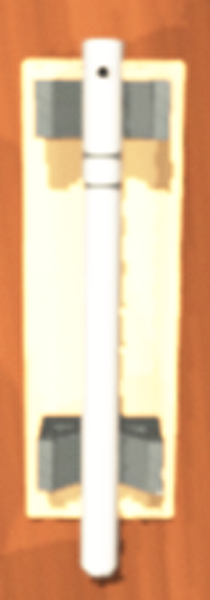

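The rail is 228.5 mm long as measured, with its yaw matching the tool's. I'll grip between the grooves, about 52 mm from the tail. That sits clear of the tail block, whose inner edge is about 38 mm from the tail.

drive_tool --increments "-3 0 43 0 0; 0 50 0 0 0; 0 50 0 0 0; 0 50 0 0 0; 0 50 0 0 0; 0 45 0 0 0; 0 0 0 0 0; 0 0 0 0 0"

```text
time: 5.68
position: [0.5137, 0.3457, 0.1025]
tool_rot: [-1.568, 0.077, -0.081]
ft_force: [-1.0, 0.8, 0.9]
grip_width: 0.999
```

```bash
python3 snap.py 4 wrist
```

```text
5.725 [0.5138 0.3465 0.1031] [ 0.4274  0.2627 -0.1544] [-0.0335 -0.0582 -0.0053] 1.0019766403007662 [ 0.0419  0.4467 -0.8641  1.6257  0.3571  1.2315 -0.993 ]
[[ 0.995   0.0034  0.0997]
 [-0.0997  0.0017  0.995 ]
 [ 0.0032 -1.      0.0021]]
```

View pics/wrist4.png

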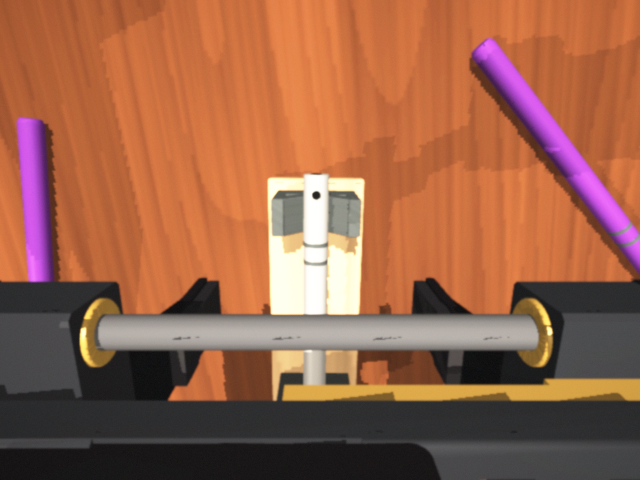

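```bash
python3 - <<'E'
from h import *
from bench import ctrl
np.set_printoptions(precision=4,suppress=True)
d=load("wrist4")
for v,z in [(173,.047),(195,.055),(244,.055),(261,.055),(234,.057)]: print(plane(d,316,v,z))
print(ctrl.get_state()["position"],ctrl.get_state()["tool_rot"])
E
```

```text
[0.5188 0.3955 0.047 ]
[0.5176 0.3828 0.055 ]
[0.5144 0.3518 0.055 ]
[0.5133 0.3405 0.055 ]
[0.5151 0.3588 0.057 ]
[0.5138 0.3465 0.1031] [-1.5675  0.0758 -0.081 ]
```

drive_tool --increments "0 25 0 0 0; 0 25 0 0 0; 0 15 0 0 0; 0 10 0 0 0; 0 0 0 0 0; 0 0 0 0 255; 0 0 0 0 255; 0 0 0 0 255; 0 0 0 0 255; 0 0 0 0 255; 0 0 0 0 255; 0 0 0 0 255" --squeeze 50

```text
time: 7.22
position: [0.512, 0.346, 0.0254]
tool_rot: [-1.57, 0.077, -0.077]
ft_force: [-0.1, -1.1, 0.6]
grip_width: 0.287
```

drive_tool --increments "0 0 0 0 255; 0 0 0 0 255; 0 0 0 0 255; 0 0 0 0 255"

```text
time: 7.72
position: [0.5136, 0.3471, 0.0284]
tool_rot: [-1.568, 0.075, -0.08]
ft_force: [-0.8, -2.5, 12.8]
grip_width: 0.008
```

```bash
python3 snap.py 5 wrist side scene; python3 -c "
import cv2,numpy as np;a=cv2.imread('pics/side5.png');b=cv2.imread('pics/scene5.png');cv2.imwrite('pics/x5.png',np.hstack([cv2.resize(a[300:420,250:350],(400,480)),cv2.resize(b[180:260,380:500],(400,480))]))"
```

```text
7.875 [0.5136 0.3471 0.0284] [-1.3487 -3.2591 12.0076] [-0.6207  0.0731 -0.015 ] 0.006960367912281654 [ 0.0076  0.5231 -0.8236  1.6923  0.4236  1.11   -1.0392]
[[ 0.9952  0.0038  0.0982]
 [-0.0983  0.001   0.9952]
 [ 0.0036 -1.      0.0013]]
```

View pics/wrist5.png

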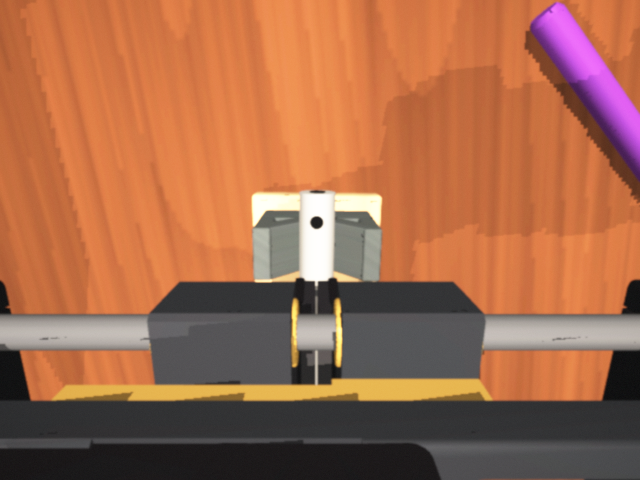

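View pics/x5.png

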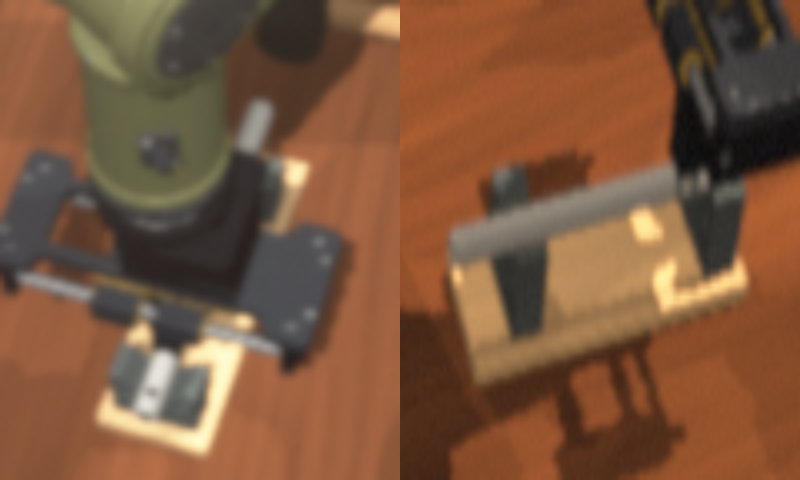

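```bash
python3 - <<'E'
from h import *
from bench import ctrl
np.set_printoptions(precision=4,suppress=True)
d=load("scene5");s=load("side5")
for z in [.012,.028,.047,.055,.075]: print(z,proj(d,[.5136,.3471,z]),proj(s,[.5136,.3471,z]))
im=d["img"]
cv2.imwrite("pics/x5b.png",cv2.resize(im[170:250,430:510,::-1],None,fx=7,fy=7,interpolation=2))
st=ctrl.get_state();print(st["time"],st["grip_width"],st["ft_force"])
E
```

```text
0.012 (np.float64(462.16855665727917), np.float64(220.59107883151353)) (np.float64(292.898525941589), np.float64(393.0484925766257))
0.028 (np.float64(463.3478625619224), np.float64(215.90332628261248)) (np.float64(292.66445616262763), np.float64(389.99870193604374))
0.047 (np.float64(464.77691000055574), np.float64(210.2228486842403)) (np.float64(292.3808529131985), np.float64(386.3035195011927))
0.055 (np.float64(465.38814537898776), np.float64(207.79318205411315)) (np.float64(292.25956136046165), np.float64(384.72316237879977))
0.075 (np.float64(466.9416337823179), np.float64(201.61805039936038)) (np.float64(291.9513241853522), np.float64(380.70701447666715))
7.875 0.006960367912281654 [-1.3487 -3.2591 12.0076]
```

View pics/x5b.png

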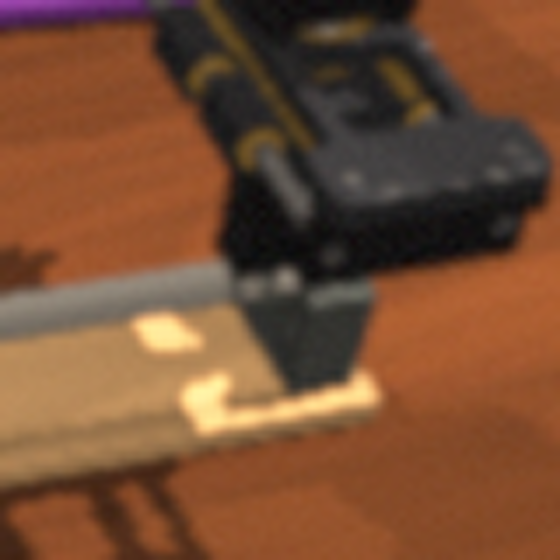

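The fingers shut at z_TCP=0.028 with 12 N upward, and the rail is unmoved. In the views the fingertips sit on top of the rail, so they appear to end about 25 mm above the reported TCP. I'll open and check against the images.

drive_tool --increments "0 0 0 0 0; 0 0 0 0 0; 0 0 0 0 0; 0 0 0 0 0; 0 0 0 0 0; 0 0 0 0 0; 0 0 0 0 0; 0 0 0 0 0; 0 0 0 0 0"

```text
time: 9.0
position: [0.5119, 0.3463, 0.0255]
tool_rot: [-1.569, 0.077, -0.077]
ft_force: [0.5, 0.7, -0.1]
grip_width: 0.939
```

```bash
python3 snap.py 6 wrist side scene; python3 - <<'E'
from h import *
a=cv2.imread('pics/wrist6.png')
cv2.imwrite('pics/x6a.png',cv2.resize(a[180:400,150:480],None,fx=2.4,fy=2.4,interpolation=2))
b=cv2.imread('pics/scene6.png')
cv2.imwrite('pics/x6.png',cv2.resize(b[160:250,400:510],None,fx=6,fy=6,interpolation=2))
E
```

```text
9.15 [0.5119 0.3463 0.0255] [ 0.4641  0.4203 -0.9249] [-0.018  -0.1146 -0.0011] 0.9841468767807348 [ 0.0072  0.5255 -0.8223  1.6956  0.4234  1.108  -1.0393]
[[ 0.9952  0.      0.098 ]
 [-0.098  -0.      0.9952]
 [ 0.     -1.     -0.    ]]
```

View pics/x6a.png

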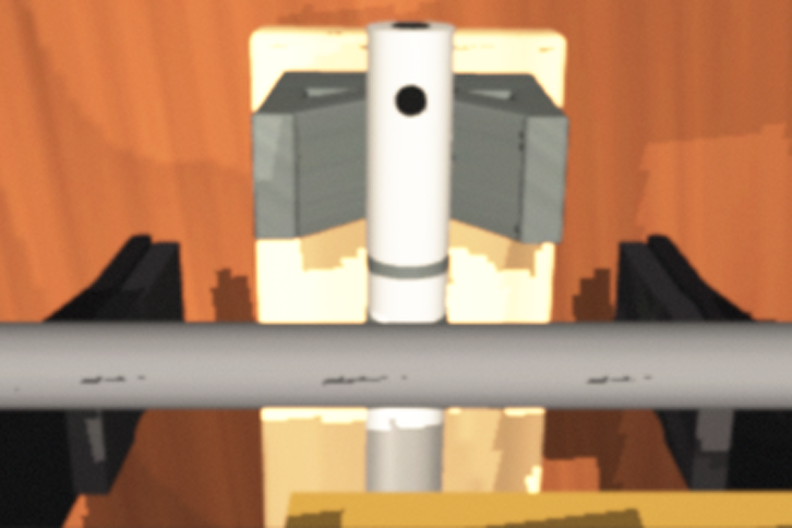

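View pics/x6.png

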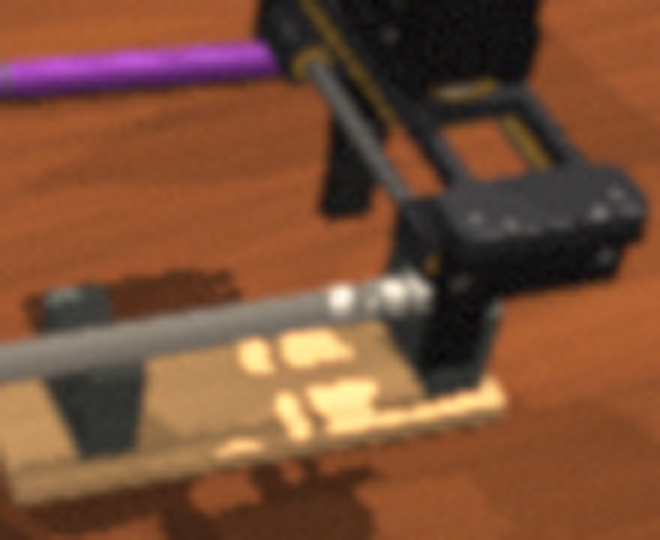

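```bash
python3 - <<'E'
from h import *
d=load("scene6");w=load("wrist6");s=load("side6")
M=np.array([[.9952,0,.098],[-.098,0,.9952],[0,-1,0]]);t=np.array([.5119,.3463,.0255])
for dx in (.043,.0585):
  for zz in (-.0095,.0095):
    for h in (0,-.012,-.025):
      for sg in (1,-1):
        P=t+M@[sg*dx,h,zz];print(sg*dx,zz,h,np.round(proj(d,P),1),np.round(proj(w,P),1),np.round(proj(s,P),1))
E
python3 -c "
import cv2;a=cv2.imread('pics/side6.png');cv2.imwrite('pics/x6s.png',cv2.resize(a[330:430,240:350],None,fx=6,fy=6,interpolation=2))"
```

```text
0.043 -0.0095 0 [466.3 228.7] [397.6 296.5] [278.3 382.2]
-0.043 -0.0095 0 [451.9 205.7] [234.3 296.4] [311.3 391.6]
0.043 -0.0095 -0.012 [467.3 225.2] [402.5 306. ] [278.  379.9]
-0.043 -0.0095 -0.012 [452.7 202.1] [229.4 305.9] [311.3 389.3]
0.043 -0.0095 -0.025 [468.3 221.2] [408.5 317.7] [277.7 377.3]
-0.043 -0.0095 -0.025 [453.6 198.2] [223.3 317.7] [311.2 386.8]
0.043 0.0095 0 [473.6 227.4] [399.6 262.1] [275.6 389. ]
-0.043 0.0095 0 [458.9 204.4] [232.3 262.1] [309.  398.6]
0.043 0.0095 -0.012 [474.6 223.8] [404.8 269.8] [275.3 386.7]
-0.043 0.0095 -0.012 [459.8 200.9] [227.1 269.7] [308.9 396.3]
0.043 0.0095 -0.025 [475.7 219.9] [411.1 279.2] [275.  384.1]
-0.043 0.0095 -0.025 [460.7 197. ] [220.7 279.2] [308.9 393.8]
0.0585 -0.0095 0 [469.1 233.1] [427.  296.5] [272.4 380.6]
-0.0585 -0.0095 0 [449.5 201.7] [204.9 296.4] [317.4 393.4]
0.0585 -0.0095 -0.012 [470.  229.6] [433.7 306. ] [272.1 378.2]
-0.0585 -0.0095 -0.012 [450.2 198.2] [198.2 305.9] [317.4 391.1]
0.0585 -0.0095 -0.025 [471.1 225.6] [441.9 317.8] [271.7 375.6]
-0.0585 -0.0095 -0.025 [451.1 194.3] [189.9 317.6] [317.4 388.5]
0.0585 0.0095 0 [476.4 231.7] [429.7 262.1] [269.7 387.3]
-0.0585 0.0095 0 [456.4 200.5] [202.2 262. ] [315.1 400.3]
0.0585 0.0095 -0.012 [477.4 228.2] [436.8 269.8] [269.4 384.9]
-0.0585 0.0095 -0.012 [457.2 197. ] [195.1 269.7] [315.1 398.1]
0.0585 0.0095 -0.025 [478.6 224.3] [445.5 279.3] [269.  382.4]
-0.0585 0.0095 -0.025 [458.1 193.1] [186.4 279.2] [315.1 395.6]
```

View pics/x6s.png

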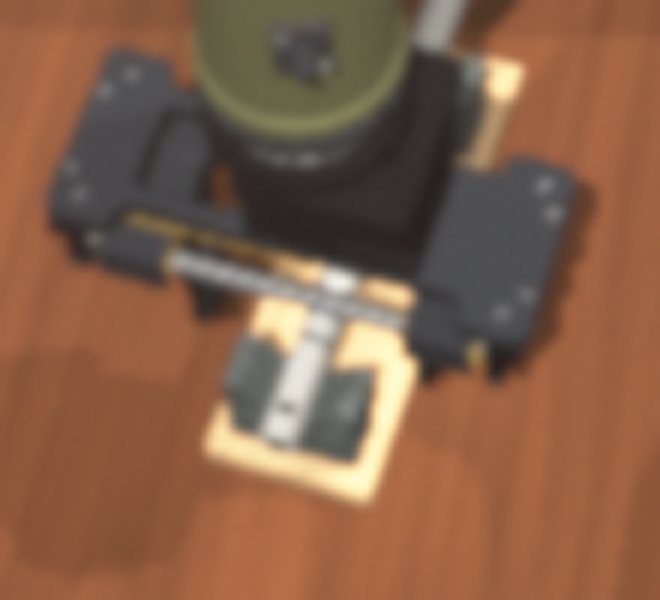

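The images agree: the finger ends project where a point 25–26 mm behind the reported TCP should (scene (476,225), wrist (225,282)). So the true grasp height is about TCP z + 0.045. I'll go down another 23 mm while watching the force, then close.

drive_tool --increments "1 8 0 0 0; 0 8 0 0 0; 0 6 0 0 0; 0 0 0 0 0"

```text
time: 9.65
position: [0.5123, 0.3458, 0.0026]
tool_rot: [-1.57, 0.078, -0.076]
ft_force: [0.4, -0.4, 0.3]
grip_width: 0.999
```

drive_tool --increments "0 0 0 0 255; 0 0 0 0 255; 0 0 0 0 255; 0 0 0 0 255; 0 0 0 0 255; 0 0 0 0 255; 0 0 0 0 255; 0 0 0 0 255; 0 0 0 0 255; 0 0 0 0 255; 0 0 0 0 255" --squeeze 50

```text
time: 11.02
position: [0.5134, 0.3458, 0.0035]
tool_rot: [-1.57, 0.077, -0.078]
ft_force: [2.8, -1.1, -0.9]
grip_width: 0.168
```

drive_tool --increments "0 -4 0 0 255; 0 -8 0 0 255; 0 -12 0 0 255; 0 -20 0 0 255; 0 -25 0 0 255; 0 -30 0 0 255; 0 0 0 0 255; 0 0 0 0 255"

```text
time: 12.02
position: [0.5125, 0.3459, 0.1021]
tool_rot: [-1.57, 0.077, -0.077]
ft_force: [-1.4, -0.5, -4.3]
grip_width: 0.175
```

```bash
python3 snap.py 7 wrist side scene; python3 -c "
import cv2,numpy as np;a=cv2.imread('pics/side7.png');b=cv2.imread('pics/scene7.png');cv2.imwrite('pics/x7.png',np.hstack([cv2.resize(a[270:420,250:350],(400,600)),cv2.resize(b[150:250,370:500],(400,308)).repeat(1,0) if 0 else cv2.copyMakeBorder(cv2.resize(b[150:250,370:500],(400,308)),0,292,0,0,0)]))"
```

```text
12.175 [0.5121 0.3456 0.1011] [-0.8764  0.1625 -4.4572] [ 0.1525 -0.0763 -0.0143] 0.1683338243505518 [ 0.0411  0.45   -0.8638  1.6264  0.3574  1.2344 -0.992 ]
[[ 0.9952 -0.002   0.0979]
 [-0.0979 -0.0012  0.9952]
 [-0.0019 -1.     -0.0014]]
```

View pics/x7.png

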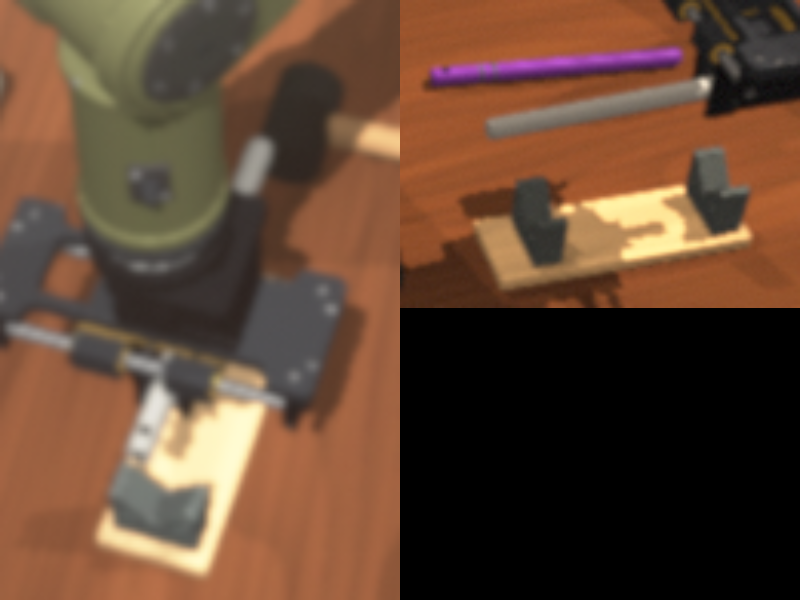

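View pics/wrist7.png

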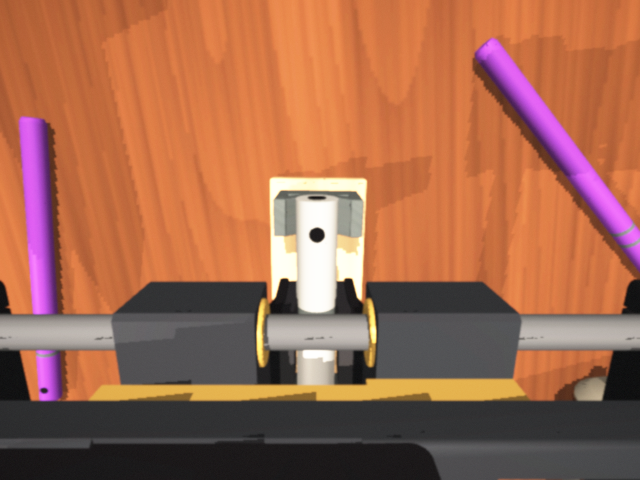

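The rail is held (−4.4 N, about its weight). Next I'll check its tilt by triangulating the nose (scene ≈(399,192), side ≈(315.5,306)) and the tail.

```bash
python3 - <<'E'
from h import *
np.set_printoptions(precision=4,suppress=True)
sc,sd,w=load("scene7"),load("side7"),load("wrist7")
print("nose",tri((sc,399,192.3),(sd,315.5,305.5)))
# expected
M=np.array([[.9952,0,.0979],[-.0979,0,.9952],[0,-1,0]]);t=np.array([.5125,.3459,.0455+.1015])
for tag,o in [("nose",-.176),("tail",.052),("hole top",.040)]:
    P=t+M@[0,-.008 if 'hole' in tag else 0,o];print(tag,P,np.round(proj(sc,P),1),np.round(proj(sd,P),1),np.round(proj(w,P),1))
cv2.imwrite("pics/x7b.png",np.hstack([cv2.resize(sc["img"][165:215,385:485,::-1],None,fx=4,fy=8,interpolation=2),cv2.resize(sd["img"][290:390,270:340,::-1],(400,400),interpolation=2)]))
E
```

```text
nose (array([0.4935, 0.1692, 0.1412]), [np.float64(0.0017139904224063257), np.float64(0.0017139904224063771)])
nose [0.4953 0.1707 0.147 ] [399.5 190.2] [314.1 304.9] [315.8 623.7]
tail [0.5176 0.3977 0.147 ] [493.  174.4] [283.8 385. ] [315.7 191. ]
hole top [0.5164 0.3857 0.155 ] [489.  172.5] [285.4 378.6] [315.7 227.1]
```

View pics/x7b.png

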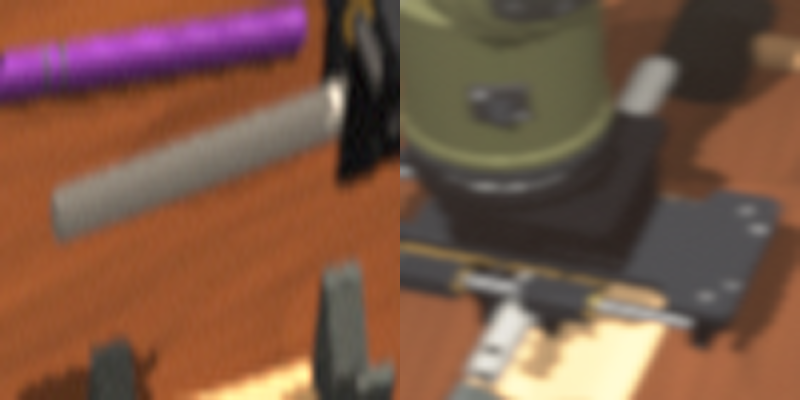

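```bash
python3 - <<'E'
from h import *
np.set_printoptions(precision=4,suppress=True)
s0,d0=load("scene0"),load("side0");sc,sd,w=load("scene7"),load("side7"),load("wrist7")
P0=np.array([.4952,.1663,.047])
print("rest nose pred",proj(s0,P0),proj(d0,P0))
cv2.imwrite("pics/x0n.png",np.hstack([cv2.resize(s0["img"][205:235,385:425,::-1],(400,300),interpolation=2),cv2.resize(d0["img"][315:345,300:340,::-1],(400,300),interpolation=2)]))
cv2.imwrite("pics/x7n.png",np.hstack([cv2.resize(sc["img"][177:207,385:425,::-1],(400,300),interpolation=2),cv2.resize(sd["img"][295:325,300:340,::-1],(400,300),interpolation=2)]))
cv2.imwrite("pics/xn.png",np.vstack([cv2.imread("pics/x0n.png"),cv2.imread("pics/x7n.png")]))
M=np.array([[.9952,0,.0979],[-.0979,0,.9952],[0,-1,0]]);t=np.array([.5125,.3459,.0445+.1015])
for th in (0,.03,.06):
  f=lambda a,h:t+M@[0,-h*np.cos(th)-a*np.sin(th),a*np.cos(th)-h*np.sin(th)]
  print(th,"nose",f(-.179,0),proj(sc,f(-.179,0)),proj(sd,f(-.179,0)),"hole",proj(w,f(.037,.008)),"tail top",proj(w,f(.049,.008)),"tail bot",proj(w,f(.049,-.008)))
E
```

```text
rest nose pred (np.float64(393.9575678763508), np.float64(222.70713438800092)) (np.float64(314.72990454723976), np.float64(325.9280255726626))
0 nose [0.495  0.1678 0.146 ] (np.float64(398.23745871011795), np.float64(190.7869255475374)) (np.float64(314.49794587309697), np.float64(304.22604391916053)) hole (np.float64(315.684493150998), np.float64(234.49437037686718)) tail top (np.float64(315.67820168583694), np.float64(201.9229040733328)) tail bot (np.float64(315.7584449105285), np.float64(195.50968618845266))
0.03 nose [0.495  0.1678 0.1406] (np.float64(398.05529294545585), np.float64(192.60300812046333)) (np.float64(314.50017410160893), np.float64(305.5166334899066)) hole (np.float64(315.67859810508514), np.float64(235.91413719862624)) tail top (np.float64(315.6700867815883), np.float64(203.31724574213933)) tail bot (np.float64(315.7516585652202), np.float64(195.4943033799152))
0.06 nose [0.495  0.1681 0.1353] (np.float64(397.9420466277972), np.float64(194.39365284069243)) (np.float64(314.48351289710047), np.float64(306.84849124787)) hole (np.float64(315.6726817928538), np.float64(237.43754111748575)) tail top (np.float64(315.6618850933704), np.float64(204.85922357216745)) tail bot (np.float64(315.7447279776652), np.float64(195.59400779819802))
```

View pics/xn.png

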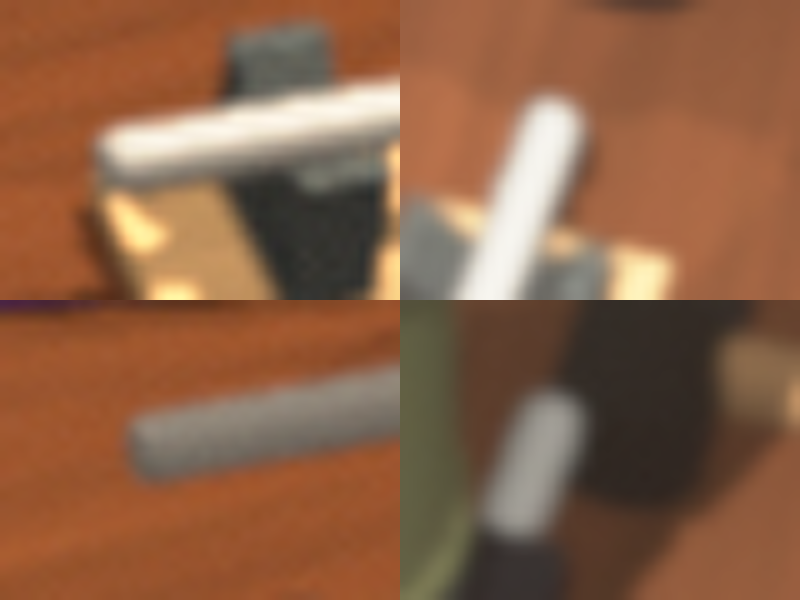

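The nose droops about 0.03–0.045 rad (≈6 mm), having slipped in the pads during the quick lift. I'll set the rail back in the rest, which levels it, then regrip nearer its middle (about 80 mm from the tail) and lift gently.

drive_tool --increments "0 30 0 0 255; 0 30 0 0 255; 0 20 0 0 255; 0 9 0 0 255; 0 4 0 0 255; 0 3 0 0 255; 0 2.5 0 0 255; 0 0 0 0 255; 0 0 0 0 180; 0 0 0 0 180; 0 0 0 0 180; 0 0 -15 0 180; 0 0 -17 0 180; 0 0 0 0 180"

```text
time: 13.92
position: [0.5109, 0.312, 0.0041]
tool_rot: [-1.57, 0.078, -0.081]
ft_force: [0.5, -0.3, 0.1]
grip_width: 0.292
```

drive_tool --increments "0 0 0 0 255; 0 0 0 0 255; 0 0 0 0 255; 0 0 0 0 255; 0 0 0 0 255; 0 -1 0 0 255; 0 -2 0 0 255; 0 -4 0 0 255; 0 -8 0 0 255; 0 -12 0 0 255; 0 -18 0 0 255; 0 -20 0 0 255; 0 -20 0 0 255; 0 -12 0 0 255; 0 -5 0 0 255; 0 0 0 0 255" --squeeze 60

```text
time: 15.92
position: [0.5097, 0.3142, 0.106]
tool_rot: [-1.57, 0.077, -0.077]
ft_force: [0.4, 0.4, -2.4]
grip_width: 0.165
```

```bash
python3 snap.py 8 wrist side scene; python3 - <<'E'
from h import *
sc,sd,w=load("scene8"),load("side8"),load("wrist8")
a=np.hstack([cv2.resize(sc["img"][177:207,385:425,::-1],(400,300),interpolation=2),cv2.resize(sd["img"][295:325,300:340,::-1],(400,300),interpolation=2)])
cv2.imwrite("pics/x8.png",np.vstack([a,cv2.resize(w["img"][100:300,50:590,::-1],(800,300))]))
E
```

```text
16.075 [0.5093 0.314  0.1052] [ 0.0868  0.0717 -3.5741] [ 0.0486 -0.1304 -0.0344] 0.16702669994289449 [ 0.1148  0.4034 -0.8791  1.6724  0.3271  1.2228 -0.9367]
[[ 0.9952 -0.0013  0.0979]
 [-0.0979 -0.0007  0.9952]
 [-0.0012 -1.     -0.0009]]
```

View pics/x8.png

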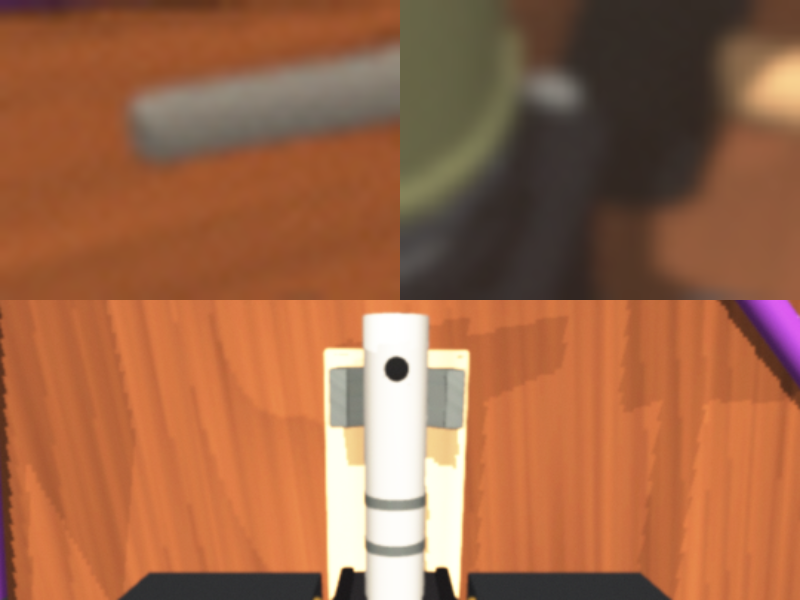

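```bash
python3 - <<'E'
from h import *
from scipy.optimize import least_squares
np.set_printoptions(precision=4,suppress=True)
w=load("wrist8");sc=load("scene8");sd=load("side8")
M=np.array([[.9952,0,.0979],[-.0979,0,.9952],[0,-1,0]]);t=np.array([.5095,.3141,.1055+.0433])
f=lambda a,h,th:t+M@[0,-h*np.cos(th)-a*np.sin(th),a*np.cos(th)-h*np.sin(th)]
obs=[(12,145.3),(46,234),(58,265.3)]
r=least_squares(lambda p:[proj(w,f(p[0]-d/1e3,.008,p[1]))[1]-v for d,v in obs],[.08,0])
print(r.x,r.fun)
a,th=r.x
for th in(0,.02,.04):
  P=f(a-.228,0,th);print(th,P,np.array(proj(sc,P))+[1.3,-1.9],np.array(proj(sd,P))+[0.6,-1.1])
print("obs scene",385+13.2,177+12.8," side top",300+15.5,295+7)
E
```

```text
[ 0.0803 -0.2016] [-0.0207  0.2533 -0.2343]
0 [0.495  0.1671 0.1488] [399.3805 188.0163] [315.1237 302.2381]
0.02 [0.495  0.1671 0.1458] [399.274  189.0219] [315.1266 302.947 ]
0.04 [0.495  0.1672 0.1429] [399.1928 190.019 ] [315.1226 303.6716]
obs scene 398.2 189.8  side top 315.5 302
```

drive_tool --increments "0 0 0 -5.3 255; 4 0 -20 0 255; 5 0 -40 0 255; 5 0 -40 0 255; 5 0 -40 0 255; 5 0 -40 0 255; 5 5 -40 0 255; 5 5 -35 0 255; 4 5 -25 0 255; 0 4 -15 0 255; 0 0 -6 0 255; 0 0 0 0 255; 0 0 0 0 255"

```text
time: 17.7
position: [0.5461, 0.0147, 0.0873]
tool_rot: [-1.57, 0.002, -0.003]
ft_force: [0.6, 0.2, -3.6]
grip_width: 0.165
```

```bash
python3 snap.py 9 wrist side scene; python3 - <<'E'
from h import *
sc,sd,w=load("scene9"),load("side9"),load("wrist9")
cv2.imwrite("pics/x9a.png",cv2.resize(sc["img"][210:330,250:390,::-1],None,fx=5,fy=5,interpolation=2))
cv2.imwrite("pics/x9b.png",cv2.resize(sd["img"][180:270,290:350,::-1],None,fx=6.5,fy=6.5,interpolation=2))
E
```

```text
17.85 [0.546  0.0141 0.0872] [-0.4386  0.7533 -4.3535] [ 0.1058 -0.0805 -0.004 ] 0.1663801969244814 [ 0.6459  0.2757 -0.8184  1.8207  0.2206  1.139  -0.2508]
[[ 1.      0.0003  0.004 ]
 [-0.004   0.0001  1.    ]
 [ 0.0003 -1.      0.0001]]
```

View pics/x9a.png

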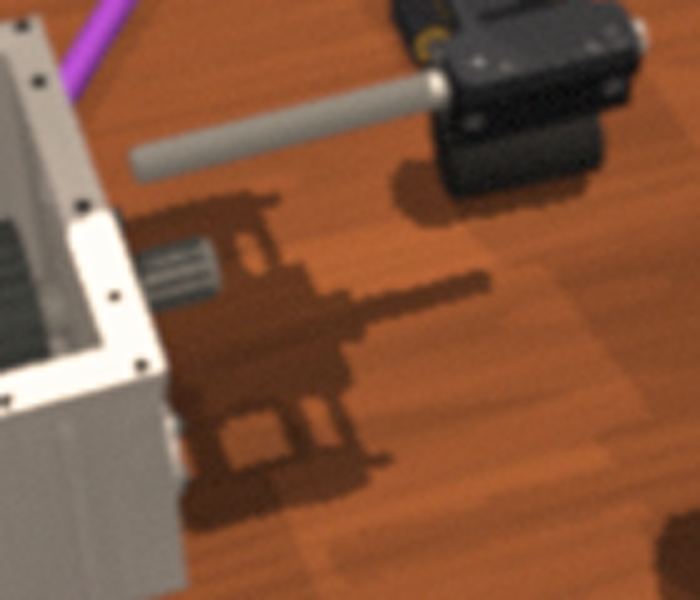

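View pics/x9b.png

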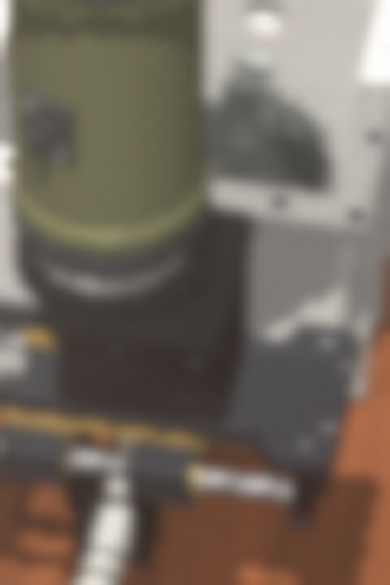

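View pics/wrist9.png

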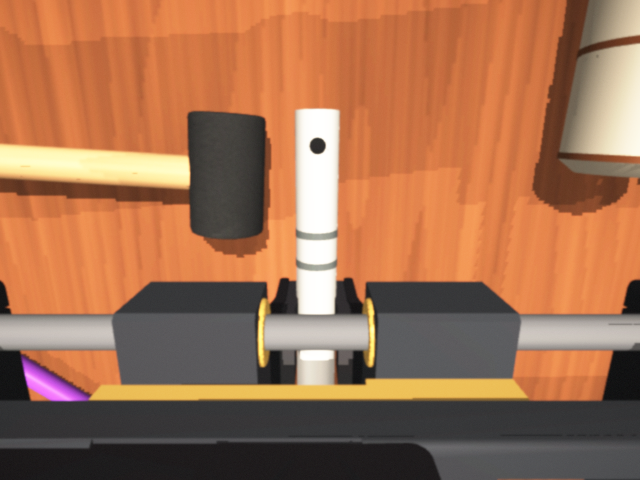

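```bash
python3 - <<'E'
from h import *
np.set_printoptions(precision=4,suppress=True)
sc=load("scene9");s0=load("scene0")
for z in(.124,.127,.130): print(z,proj(sc,[.5453,-.1336,z]))
for x in(.5423,.5483): print(x,proj(sc,[x,-.1336,.13]))
# bias of the scene camera near the case: rim corners/stub known from wrist
for P,o in [((.4702,-.1525,.155),(257.86,212.86)),((.6741,-.1538,.155),(282.1,283.3)),((.4702,-.332,.155),(172.6,233.1)),((.6735,-.332,.155),(187.6,309.5))]:
    print(np.array(o)-proj(sc,P))
cv2.imwrite("pics/x9c.png",cv2.resize(sc["img"][225:260,260:345,::-1],None,fx=9,fy=9,interpolation=2))
E
```

```text
0.124 (np.float64(275.70409563992064), np.float64(245.48165955586012))
0.127 (np.float64(275.58321363976063), np.float64(244.49058939247686))
0.13 (np.float64(275.46183393878215), np.float64(243.495438750356))
0.5423 (np.float64(275.087826414864), np.float64(242.51881067090937))
0.5483 (np.float64(275.83727580854276), np.float64(244.47581226896042))
[ 1.0606 -0.8473]
[ 0.2796 -0.4249]
[ 0.5996 -0.7544]
[1.6851 0.0508]
```

View pics/x9c.png

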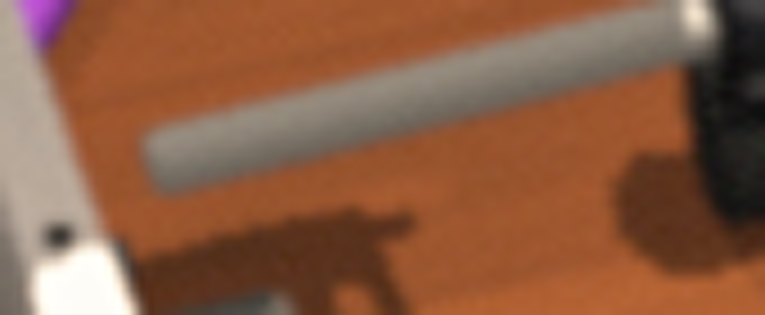

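drive_tool --increments "0 -1 -6 0 255; 0 0 -6 0 255; 0 0 -4 0 255; 0 0 -2 0 255; 0 0 -2 0 255; 0 0 -1 0 255; 0 0 0 0 255"

```text
time: 18.73
position: [0.5459, -0.0078, 0.088]
tool_rot: [-1.571, 0.004, -0.004]
ft_force: [-0.9, 0.3, -3.2]
grip_width: 0.17
```

drive_tool --increments "0 0 -1.5 0 255; 0 0 -1.5 0 255; 0 0 -1 0 255; 0 0 0 0 255"

```text
time: 19.23
position: [0.5459, -0.012, 0.088]
tool_rot: [-1.571, 0.004, -0.005]
ft_force: [0.1, -0.5, -2.4]
grip_width: 0.17
```

drive_tool --increments "0 0 -1.5 0 255; 0 0 -1.5 0 255; 0 0 -2 0 255; 0 0 0 0 255"

```text
time: 19.73
position: [0.5459, -0.0172, 0.088]
tool_rot: [-1.571, 0.005, -0.005]
ft_force: [0.2, -0.5, -4.1]
grip_width: 0.165
```

```bash
python3 snap.py 10 scene; python3 - <<'E'
from h import *
sc=load("scene10")
cv2.imwrite("pics/x10.png",cv2.resize(sc["img"][205:285,165:300,::-1],None,fx=5.9,fy=5.9,interpolation=2))
E
```

```text
19.775 [ 0.5459 -0.017   0.088 ] [ 0.2348 -1.2448 -4.0266] [ 0.0801 -0.1569  0.0086] 0.1642560760698619 [ 0.6908  0.2711 -0.8035  1.8202  0.214   1.1396 -0.1905]
[[ 1.      0.      0.0058]
 [-0.0058 -0.0001  1.    ]
 [ 0.     -1.     -0.0001]]
```

View pics/x10.png

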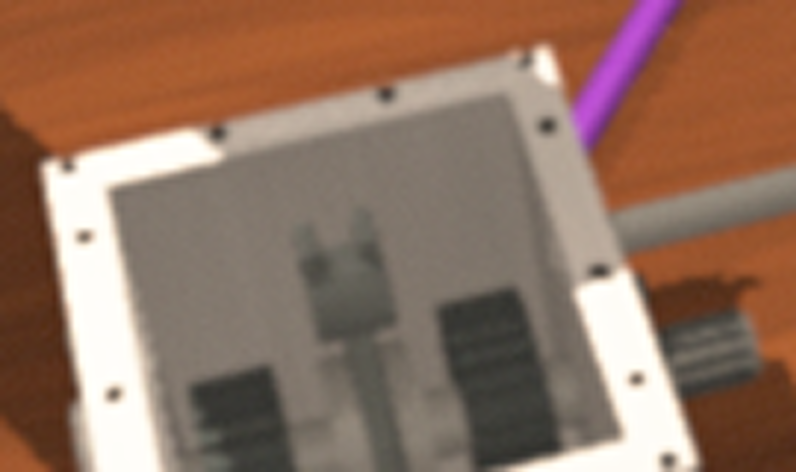

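The nose is about 12 mm inside the front bore with no axial force. I'll go on toward the fork, which lolls about 3–4 mm towards −x.

drive_tool --increments "0 0 -4 0 255; 0 0 -5 0 255; 0 0 -5 0 255; 0 0 -5 0 255; 0 0 -5 0 255; 0 0 -6 0 255; 0 0 -6 0 255; 0 0 -5 0 255; 0 0 0 0 255"

```text
time: 20.9
position: [0.5456, -0.0586, 0.088]
tool_rot: [-1.571, 0.005, -0.005]
ft_force: [0.2, -0.1, -3.5]
grip_width: 0.17
```

```bash
python3 snap.py 11 scene wrist; python3 - <<'E'
from h import *
sc=load("scene11")
cv2.imwrite("pics/x11.png",cv2.resize(sc["img"][205:285,165:300,::-1],None,fx=5.9,fy=5.9,interpolation=2))
cv2.imwrite("pics/x11w.png",load("wrist11")["img"][:,:,::-1])
E
```

```text
21.0 [ 0.5456 -0.0577  0.088 ] [ 0.1699  0.8359 -3.2622] [ 0.1763 -0.0826  0.0098] 0.16774333942415928 [ 0.7457  0.2724 -0.7826  1.8147  0.2102  1.1399 -0.1126]
[[ 1.      0.      0.0056]
 [-0.0056  0.0001  1.    ]
 [ 0.     -1.      0.0001]]
```

View pics/x11.png

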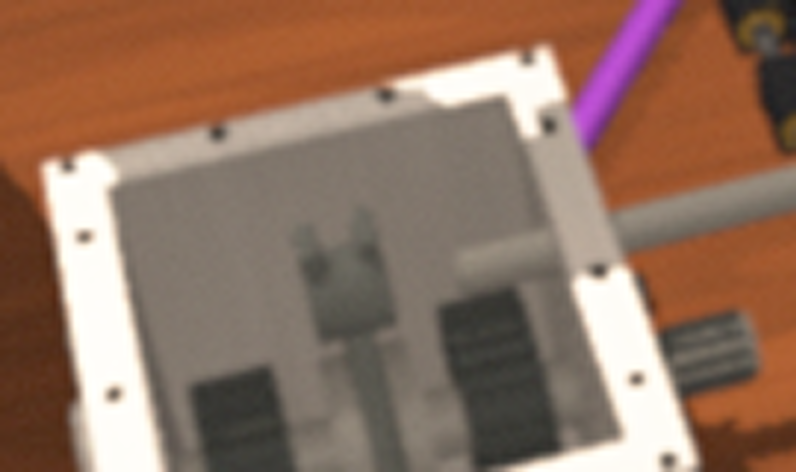

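The nose is visible inside the case at crop (460,268), in front of the fork boss at (350,290). I'll swivel about the front bore so the nose points about 3 mm to −x, then feel for the fork.

drive_tool --increments "1.5 0 0 0.8 255; 1.5 0 0 0.8 255; 1.2 0 0 0.9 255; 0 0 -5 0 255; 0 0 -5 0 255; 0 0 -5 0 255; 0 0 0 0 255; 0 0 0 0 255"

```text
time: 22.0
position: [0.5491, -0.0728, 0.088]
tool_rot: [-1.57, 0.039, -0.039]
ft_force: [-0.0, 0.5, -2.7]
grip_width: 0.164
```

drive_tool --increments "0 0 -2 0 255; 0 0 -2 0 255; 0 0 -2 0 255; 0 0 -2 0 255; 0 0 0 0 255"

```text
time: 22.62
position: [0.5486, -0.0812, 0.088]
tool_rot: [-1.571, 0.039, -0.039]
ft_force: [-0.2, -0.1, -3.3]
grip_width: 0.169
```

drive_tool --increments "0 0 -2 0 255; 0 0 -2 0 255; 0 0 0 0 255"

```text
time: 23.0
position: [0.5484, -0.0852, 0.088]
tool_rot: [-1.571, 0.039, -0.039]
ft_force: [0.3, -0.2, -3.4]
grip_width: 0.164
```

```bash
python3 snap.py 12 scene wrist side; python3 - <<'E'
from h import *
sc=load("scene12");sd=load("side12")
cv2.imwrite("pics/x12.png",cv2.resize(sc["img"][220:275,200:300,::-1],None,fx=8,fy=8,interpolation=2))
cv2.imwrite("pics/x12s.png",sd["img"][130:280,250:400,::-1].repeat(4,0).repeat(4,1))
E
```

```text
23.15 [ 0.5485 -0.0849  0.088 ] [-0.5694 -0.3182 -4.3892] [ 0.0357 -0.0309 -0.0347] 0.16306779414959982 [ 0.7696  0.2825 -0.76    1.8001  0.2129  1.1428 -0.109 ]
[[ 0.9988 -0.0001  0.0492]
 [-0.0492 -0.0002  0.9988]
 [-0.0001 -1.     -0.0002]]
```

View pics/x12.png

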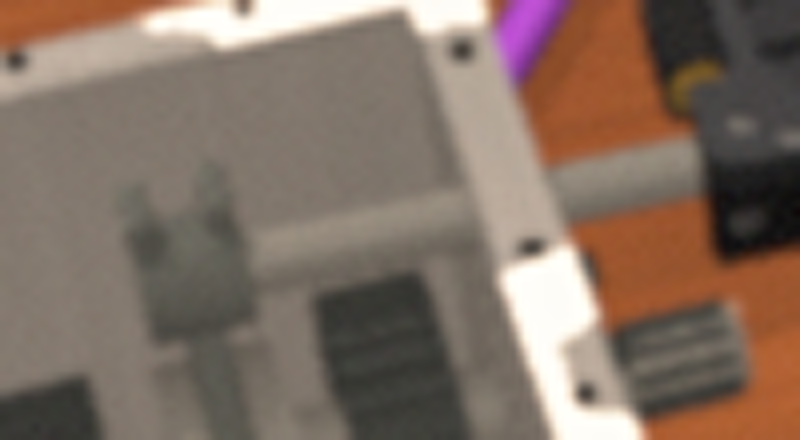

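View pics/x12s.png

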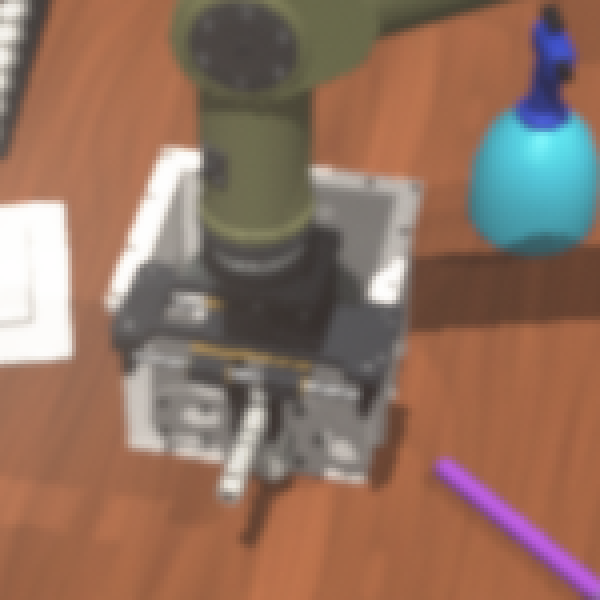

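```bash
python3 - <<'E'
from h import *
o=[]
for n in ("scene0","scene12"):
    c=load(n)["img"][232:267,207:247,::-1].astype(float)
    c=np.clip((c-40)*1.6,0,255).astype(np.uint8)
    o.append(cv2.resize(c,None,fx=10,fy=10,interpolation=cv2.INTER_CUBIC))
cv2.imwrite("pics/x12e.png",np.hstack(o))
sc=load("scene12")
# expected boss front-face centre and rail
for P in [(.544,-.2284,.130),(.540,-.2284,.130),(.540,-.2284,.146),(.540,-.2284,.114),(.540,-.2564,.146),(.5412,-.2284,.130)]: 
    u,v=proj(sc,P);print(P,(u-207)*10,(v-232)*10)
E
```

```text
(0.544, -0.2284, 0.13) 234.76390374349307 223.85611098907873
(0.54, -0.2284, 0.13) 230.8532143911313 210.31578474220083
(0.54, -0.2284, 0.146) 219.06702432640031 156.736646335917
(0.54, -0.2284, 0.114) 242.3793061330352 262.7125356287303
(0.54, -0.2564, 0.146) 82.00720165263874 190.9126920083989
(0.5412, -0.2284, 0.13) 232.0242899280612 214.37050333553287
```

View pics/x12e.png

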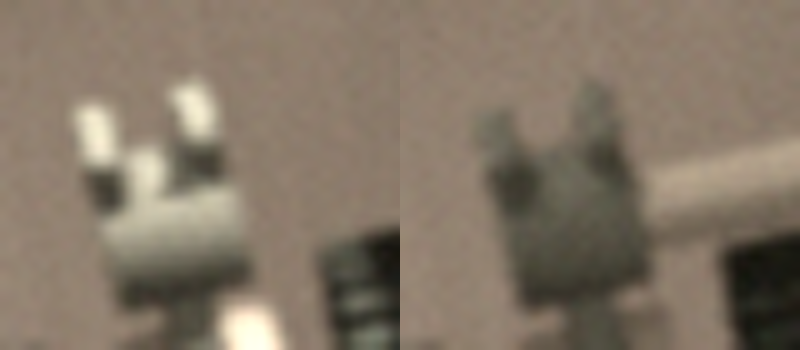

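The rail appears to be entering the boss with no force. I'll carry on by feel.

drive_tool --increments "0 0 -1.5 0 255; 0 0 -1.5 0 255; 0 0 0 0 255"

```text
time: 23.52
position: [0.5483, -0.0882, 0.088]
tool_rot: [-1.571, 0.039, -0.039]
ft_force: [0.1, -0.2, -3.1]
grip_width: 0.17
```

drive_tool --increments "0 0 -1.5 0 255; 0 0 -1.5 0 255; 0 0 -1 0 255; 0 0 0 0 255"

```text
time: 24.02
position: [0.5482, -0.0921, 0.0881]
tool_rot: [-1.571, 0.039, -0.039]
ft_force: [-0.7, 0.2, -2.7]
grip_width: 0.169
```

drive_tool --increments "0 0 -2 0 255; 0 0 -2 0 255; 0 0 -2 0 255; 0 0 -2 0 255; 0 0 0 0 255; -0.7 0 0 -0.6 255; -0.7 0 0 -0.6 255; -0.7 0 0 -0.6 255; -0.7 0 0 -0.6 255; 0 0 0 0 255; 0 0 0 0 255"

```text
time: 25.4
position: [0.545, -0.0997, 0.088]
tool_rot: [-1.571, 0.006, -0.006]
ft_force: [0.1, 0.1, -4.2]
grip_width: 0.17
```

```bash
python3 snap.py 13 scene wrist; python3 - <<'E'
from h import *
sc=load("scene13");w=load("wrist13")
c=np.clip((sc["img"][215:275,185:265,::-1].astype(float)-40)*1.6,0,255).astype(np.uint8)
cv2.imwrite("pics/x13.png",np.hstack([cv2.resize(c,(400,300),interpolation=2),cv2.resize(w["img"][60:360,120:520,::-1],(400,300))]))
E
```

```text
25.5 [ 0.545  -0.0998  0.088 ] [ 0.423   0.8116 -3.8707] [ 0.1003 -0.027  -0.0528] 0.16757597716259026 [ 0.7975  0.2801 -0.7595  1.8025  0.2109  1.142  -0.0383]
[[ 1.      0.      0.0074]
 [-0.0074 -0.0001  1.    ]
 [ 0.     -1.     -0.0001]]
```

View pics/x13.png

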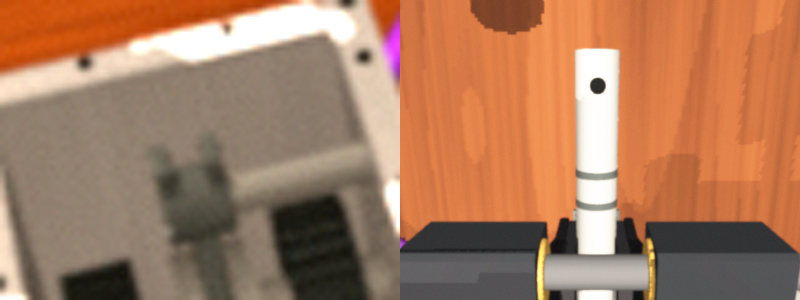

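drive_tool --increments "0 0 -2 0 255; 0 0 -3 0 255; 0 0 -3 0 255; 0 0 -4 0 255; 0 0 0 0 255"

```text
time: 26.12
position: [0.5448, -0.1125, 0.088]
tool_rot: [-1.571, 0.007, -0.006]
ft_force: [0.3, -0.4, -3.7]
grip_width: 0.164
```

drive_tool --increments "0 0 -4 0 255; 0 0 -4 0 255; 0 0 -4 0 255; 0 0 -4 0 255; 0 0 -4 0 255; 0 0 -3 0 255; 0 0 0 0 255"

```text
time: 27.0
position: [0.5447, -0.1352, 0.088]
tool_rot: [-1.571, 0.006, -0.006]
ft_force: [0.3, -0.2, -4.1]
grip_width: 0.164
```

```bash
python3 snap.py 14 scene wrist; python3 - <<'E'
from h import *
sc=load("scene14");w=load("wrist14")
c=np.clip((sc["img"][205:295,170:290,::-1].astype(float)-40)*1.6,0,255).astype(np.uint8)
cv2.imwrite("pics/x14.png",np.hstack([cv2.resize(c,(533,400),interpolation=2),cv2.resize(w["img"][60:360,220:420,::-1],(267,400))]))
E
```

```text
27.1 [ 0.5447 -0.1347  0.0881] [-0.3652 -0.1437 -2.8703] [ 0.113  -0.1018 -0.0133] 0.16248127286460848 [ 0.837   0.2924 -0.74    1.786   0.215   1.1456  0.0214]
[[ 1.     -0.      0.0073]
 [-0.0073 -0.      1.    ]
 [-0.     -1.     -0.    ]]
```

View pics/x14.png

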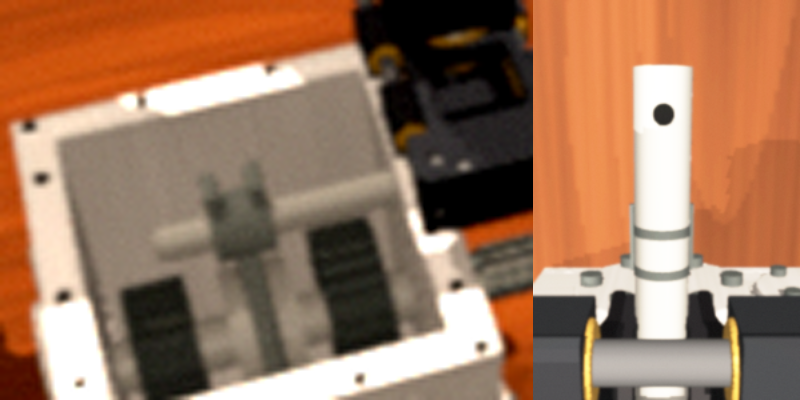

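The nose is through the fork, at crop (160,240). I'll regrip about 25 mm from the tail for the last 45 mm.

drive_tool --increments "0 0 0 0 180; 0 0 0 0 180; 0 0 0 0 180; 0 0 0 0 180; 0 0 15 0 180; 0 0 20 0 180; 0 0 20 0 180; 0 0 0 0 180; 0 0 0 0 180"

```text
time: 28.22
position: [0.5451, -0.0801, 0.088]
tool_rot: [-1.572, 0.006, -0.006]
ft_force: [-0.5, -0.5, 0.4]
grip_width: 0.298
```

```bash
python3 snap.py 15 scene wrist; python3 - <<'E'
from h import *
sc=load("scene15");w=load("wrist15")
c=np.clip((sc["img"][205:295,170:290,::-1].astype(float)-40)*1.6,0,255).astype(np.uint8)
cv2.imwrite("pics/x15.png",np.hstack([cv2.resize(c,(533,400),interpolation=2),cv2.resize(w["img"][60:360,220:420,::-1],(267,400))]))
E
```

```text
28.325 [ 0.5451 -0.0808  0.088 ] [-0.1895 -0.4472  0.6885] [-0.0465 -0.0889  0.0081] 0.2944620845108287 [ 0.7739  0.2753 -0.7695  1.8094  0.2102  1.1406 -0.0737]
[[ 1.     -0.0001  0.0085]
 [-0.0085 -0.0005  1.    ]
 [-0.0001 -1.     -0.0005]]
```

View pics/x15.png

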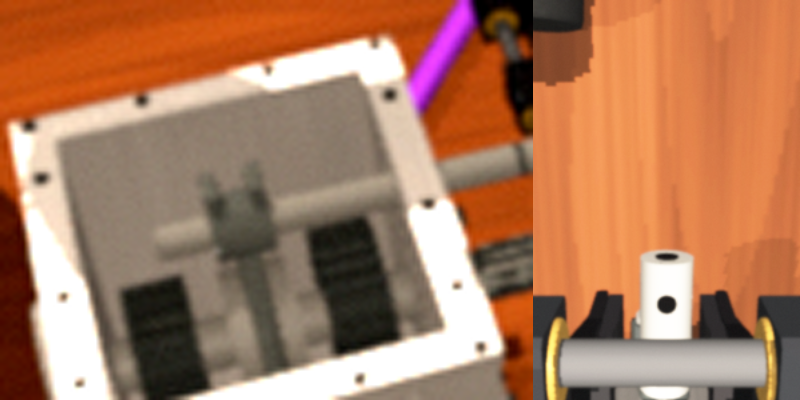

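drive_tool --increments "0 0 0 0 255; 0 0 0 0 255; 0 0 0 0 255; 0 0 0 0 255; 0 0 -3 0 255; 0 0 -4 0 255; 0 0 -4 0 255; 0 0 -4 0 255; 0 0 -4 0 255; 0 0 -4 0 255; 0 0 -3 0 255; 0 0 0 0 255; 0 0 0 0 255"

```text
time: 29.95
position: [0.5449, -0.1065, 0.0881]
tool_rot: [-1.572, 0.006, -0.006]
ft_force: [-0.3, 0.8, 0.4]
grip_width: 0.168
```

drive_tool --increments "0 0 -1.5 0 255; 0 0 -1.5 0 255; 0 0 -1 0 255; 0 0 0 0 255"

```text
time: 30.45
position: [0.5449, -0.1097, 0.0881]
tool_rot: [-1.571, 0.006, -0.006]
ft_force: [1.0, 2.8, 0.6]
grip_width: 0.162
```

drive_tool --increments "0 0 -1.5 0 255; 0 0 -1.5 0 255; 0 0 0 0 255"

```text
time: 30.82
position: [0.5449, -0.1131, 0.0881]
tool_rot: [-1.571, 0.006, -0.006]
ft_force: [-0.5, 2.2, 2.3]
grip_width: 0.162
```

```bash
python3 snap.py 16 scene; python3 - <<'E'
from h import *
sc=load("scene16")
c=np.clip((sc["img"][215:275,170:250,::-1].astype(float)-40)*1.6,0,255).astype(np.uint8)
cv2.imwrite("pics/x16.png",cv2.resize(c,None,fx=9,fy=9,interpolation=2))
E
```

```text
30.875 [ 0.5449 -0.1131  0.0881] [0.2986 2.8544 1.1835] [ 0.521  -0.1041 -0.0224] 0.1678313293371423 [ 0.8127  0.2841 -0.7519  1.7969  0.2124  1.1431 -0.0157]
[[ 1.      0.0001  0.0076]
 [-0.0076 -0.0004  1.    ]
 [ 0.0001 -1.     -0.0004]]
```

View pics/x16.png

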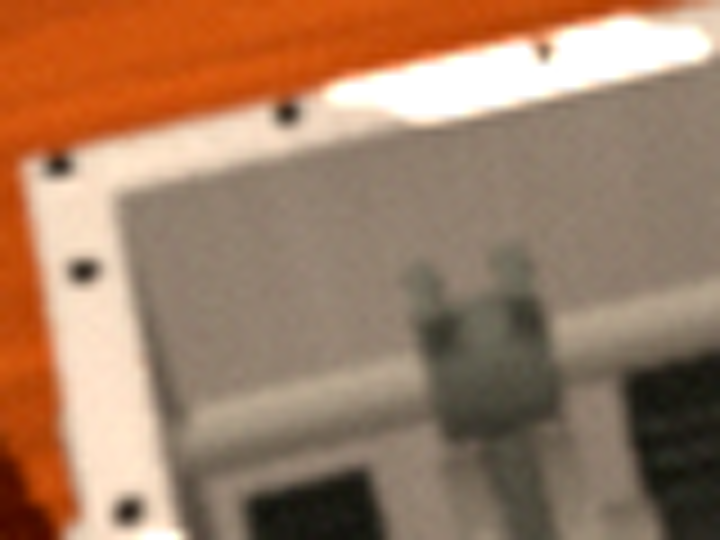

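drive_tool --increments "0 -0.4 -1 0 255; 0 0 -1.5 0 255; 0 0 -1 0 255; 0 0 0 0 255"

```text
time: 31.38
position: [0.5446, -0.1166, 0.0882]
tool_rot: [-1.571, 0.006, -0.006]
ft_force: [-0.5, 2.3, -1.2]
grip_width: 0.163
```

```bash
python3 snap.py 17 wrist; python3 - <<'E'
from h import *
a=load("wrist15")["img"][60:360,220:420,::-1];b=load("wrist17")["img"][60:360,220:420,::-1]
cv2.imwrite("pics/x17.png",cv2.resize(np.hstack([a,b]),None,fx=2,fy=2,interpolation=2))
E
```

```text
31.425 [ 0.5447 -0.1166  0.0882] [ 0.6519  1.2094 -1.0709] [ 0.3275 -0.2046  0.0683] 0.16622269296866551 [ 0.8168  0.285  -0.75    1.7952  0.2125  1.1442 -0.0094]
[[ 1.     -0.0003  0.0076]
 [-0.0076 -0.0003  1.    ]
 [-0.0003 -1.     -0.0003]]
```

View pics/x17.png

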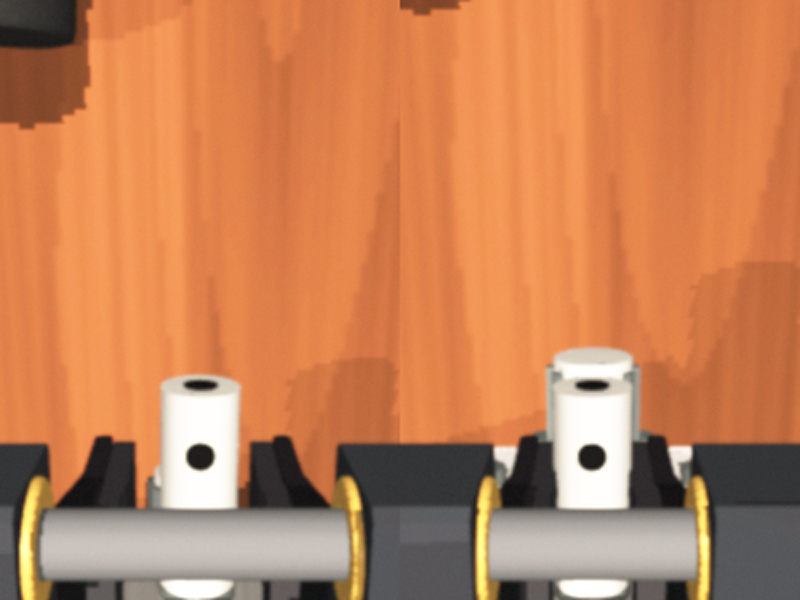

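No slip: the cross hole sits in the same place. The nose has entered the rear bore and about 9 mm remain.

drive_tool --increments "0 0 -1.5 0 255; 0 0 -1.5 0 255; 0 0 -1.5 0 255; 0 0 -1 0 255; 0 0 0 0 255"

```text
time: 32.05
position: [0.5447, -0.1222, 0.0884]
tool_rot: [-1.571, 0.006, -0.006]
ft_force: [-0.3, -0.4, -2.1]
grip_width: 0.165
```

drive_tool --increments "0 0 -1 0 255; 0 0 -1 0 255; 0 0 0 0 255"

```text
time: 32.42
position: [0.5448, -0.124, 0.0884]
tool_rot: [-1.571, 0.006, -0.006]
ft_force: [0.2, 0.4, -1.1]
grip_width: 0.166
```

drive_tool --increments "0 0 -1 0 255; 0 0 -1 0 255; 0 0 0 0 255"

```text
time: 32.8
position: [0.5448, -0.126, 0.0884]
tool_rot: [-1.571, 0.006, -0.006]
ft_force: [0.0, 0.3, -2.3]
grip_width: 0.166
```

drive_tool --increments "0 0 -1 0 255; 0 0 -0.5 0 255; 0 0 0 0 255"

```text
time: 33.17
position: [0.5448, -0.1273, 0.0885]
tool_rot: [-1.571, 0.006, -0.006]
ft_force: [-1.0, 0.2, -2.5]
grip_width: 0.163
```

drive_tool --increments "0 0 -1 0 255; 0 0 0 0 255; 0 0 0 0 255"

```text
time: 33.55
position: [0.5447, -0.1274, 0.0884]
tool_rot: [-1.57, 0.005, -0.005]
ft_force: [-1.0, 3.9, -2.0]
grip_width: 0.162
```

drive_tool --increments "0 0 -1 0 255; 0 0 0 0 255; 0 0 0 0 255"

```text
time: 33.92
position: [0.5447, -0.1274, 0.0883]
tool_rot: [-1.569, 0.005, -0.005]
ft_force: [0.4, 6.2, -1.5]
grip_width: 0.164
```

It has bottomed: the position is stuck at −0.1274 with Fy rising to 6 N. I'll release, lift away and check.

drive_tool --increments "0 0 0 0 120; 0 0 0 0 120; 0 0 0 0 120; 0 0 0 0 120; 0 0 0 0 120; 0 0 0 0 120; 0 -10 0 0 120; 0 -20 0 0 120; 0 -40 0 0 120; 0 -50 0 0 120; 0 -50 20 0 120; 0 -40 20 0 120; 0 0 0 0 120; 0 0 0 0 120"

```text
time: 35.67
position: [0.5449, -0.0896, 0.2989]
tool_rot: [-1.572, 0.005, -0.006]
ft_force: [1.3, 0.4, -0.6]
grip_width: 0.532
```

```bash
python3 snap.py 18 wrist side scene; python3 - <<'E'
from h import *
sc=load("scene18");sd=load("side18");w=load("wrist18")
cv2.imwrite("pics/x18.png",np.hstack([cv2.resize(sc["img"][205:295,165:300,::-1],(400,267)),cv2.resize(sd["img"][160:260,265:385,::-1],(400,333))[:267]]))
E
```

```text
35.825 [ 0.5443 -0.0901  0.2973] [-0.15   -0.1376 -0.9728] [ 0.0106 -0.1261  0.0122] 0.5265657127038048 [ 0.8308  0.1423 -0.7936  1.5069  0.1012  1.5369  0.0301]
[[ 1.     -0.0021  0.0085]
 [-0.0085  0.0002  1.    ]
 [-0.0021 -1.      0.0002]]
```

View pics/x18.png

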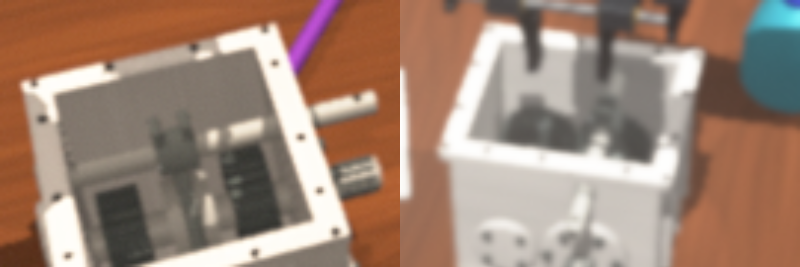

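View pics/wrist18.png

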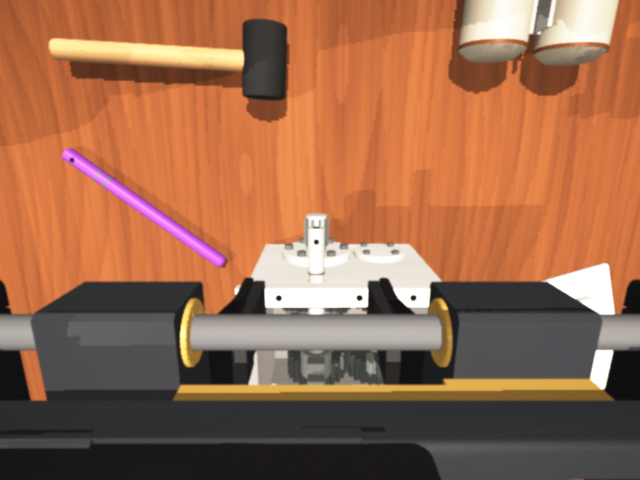

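The rail runs through both walls and the fork, with its tail out at wrist ≈(316,219). A numeric check of the stick-out follows.

```bash
python3 - <<'E'
from h import *
np.set_printoptions(precision=4,suppress=True)
w=load("wrist18")
cv2.imwrite("pics/x18w.png",cv2.resize(w["img"][205:305,260:380,::-1],None,fx=6,fy=6,interpolation=2))
for z in(.136,.138): print("hole",plane(w,316.5,241.5,z))
print("face at bore",plane(w,316.5,274,.13), "rim corner L",plane(w,237,289,.155))
E
```

```text
hole [ 0.5452 -0.1128  0.136 ]
hole [ 0.5452 -0.1123  0.138 ]
face at bore [ 0.5449 -0.1475  0.13  ] rim corner L [ 0.4715 -0.1526  0.155 ]
```

View pics/x18w.png

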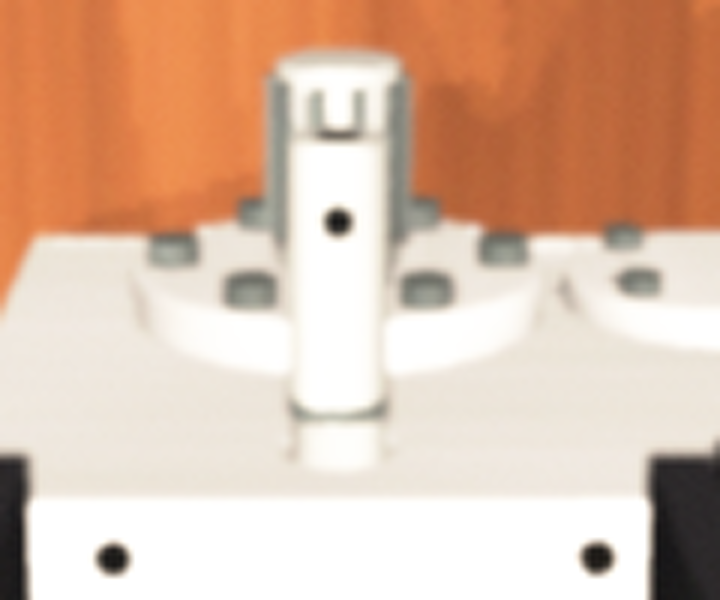

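The cross hole measures y = −0.1125 against −0.1124 expected when home. The 46 mm groove shows just outside the wall and the 58 mm one is inside. Handing in.

```bash
python3 -c "
from bench import workorder
print(workorder.close_job())"
```

```text
the job is handed in; nothing more can be done
None
```

The steel rail is fitted: it runs through the front bore and the fork boss and is bottomed in the rear bore. The gripper has let go and moved clear, and I handed the job in at about 36 s of the 61 s allowed.

**How it went**
- **First grasp missed:** the fingers really end about 26 mm above the reported tool point, so they shut on top of the rail and pressed down on it at about 12 N. I corrected for that and gripped it properly.
- **Regrip on the rest:** the nose drooped on the first lift, so I set the rail back in the rest and took it nearer its middle.
- **Fork:** the camera showed it lolling about 3–4 mm towards −x. I swivelled the rail in the front bore to meet it, entered with no force I could read, and straightened it back in line.
- **Last stretch:** after a second regrip near the tail, I read about 3 N at the rear bore mouth. At the bottom the rail stopped moving while the push rose to about 6 N.

**Last checks**
- **Home position:** the cross hole is at y = −0.1125 m against −0.1124 m expected when home. The 46 mm groove shows just outside the wall and the 58 mm one is hidden inside.
- **Release:** the gripper was clear, with only noise-level force readings.
- **Bystanders:** the mallet, canisters and sprayer look undisturbed in the last pictures, but I did not measure them.

**Disagreements and limits**
- The scene camera put the rail's height 0–4 mm off depending on the bias correction.
- A tilt estimate from the wrist camera was unusable, so I relied on touch there.
- One scene view also suggested the fork leaned the other way; I trusted the wrist view, and the rail went in without force.

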